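# Nest the dosing pans with their handles fanned

### The job

Put the three steel dosing pans away as one nest in the large pan, which stays about where it stands: the medium pan (blue handle) seated flat in it and the small one (red handle) seated flat in the medium one, the blue handle turned about 45 degrees from the black one and the red handle about 45 degrees further on the same way round (either way will do). The small pan's handle is caught in the drying stand's slot, so first lift that pan out by its body, stand it upright on the green cover well clear of the stand and the other pans and let go, then take it again by its handle to nest it. Lower the pans into the nest rather than dropping them, and leave the tape measure, the jar and the box where they are.

Things in the scene. Friction and masses are not known exactly. Their poses are not given: they have to be found in the camera images.
- large_pan: large round steel pan, black handle. Body 104 mm diameter, 52 mm high; wall and floor 4 mm. Origin: centre of underside; z up, +x along the handle. About 0.4 kg. Upright on the green cover, handle roughly away from the robot. Once nested, all three handles lie at one height above its rim: handles pointing the same way would clash and keep a pan from seating.
- medium_pan: medium round steel pan, blue handle. Body 84 mm diameter, 43 mm high; wall and floor 4 mm. Origin: centre of underside; z up, +x along the handle. About 0.16 kg. Upright on the green cover right of the large pan. Nested, its underside is 4 mm above the large pan's, with 6 mm play all round.
- small_pan: small round steel pan, red handle. Body 64 mm diameter, 34 mm high; wall and floor 4 mm. Origin: centre of underside; z up, +x along the handle. About 0.12 kg. Starts on the stand, handle in its slot; grip it across its diameter, square to the handle, and lift straight up. Nested, its underside is 4 mm above the medium pan's, 6 mm play all round, no room for a finger outside it.
- drying_stand: fixed grey stand, left of the large pan, slot pointing left. Origin: on the cover, below the small pan's axis. Plate 4 mm thick, x -40 to 145 mm, y +-45 mm. Two cheeks 10 mm thick, x 48 to 140 mm, tops 69 mm above the cover, leave a 26 mm slot along +x, with a 33 mm high stop at its end. The small pan's handle lies in the slot below the cheeks' tops: too narrow for fingers.
- large_pan_handle (a point): point on the mid-line of the large pan's black handle, 120 mm from the pan's axis and 62 mm above its underside; axes as the pan's. Grip 10 mm wide (y), 12 mm tall, from 60 to 125 mm from the axis; a thinner steel arm at this height and an upright strip on the wall, up to 66 mm high, join it to the rim.
- medium_pan_handle (a point): point on the mid-line of the medium pan's blue handle, 120 mm from the pan's axis and 58 mm above its underside; axes as the pan's. Grip 10 mm wide (y), 12 mm tall, from 60 to 125 mm from the axis; a thinner steel arm at this height and an upright strip on the wall, up to 62 mm high, join it to the rim.
- small_pan_handle (a point): point on the mid-line of the small pan's red handle, 120 mm from the pan's axis and 54 mm above its underside; axes as the pan's. Grip 10 mm wide (y), 12 mm tall, from 60 to 125 mm from the axis; a thinner steel arm at this height and an upright strip on the wall, up to 58 mm high, join it to the rim.
- tape_measure: yellow steel tape measure, 58x73x33 mm, on the robot's side of the large pan; bystander. Origin: centre of the underside. (Of the room: left of the robot's shoulder a thin fixed chain hangs from the ceiling at x 90, y 200 mm, down to 785 mm above the cover; a raised elbow can strike it, so keep the arm's links clear of it, also when leaving the start pose)
- white_jar: white jar with a lid, 70 mm diameter, 57 mm high, on the robot's side between the large and medium pans; bystander. Origin: centre of the underside
- thread_box: small brown cardboard box, 45x70x33 mm, beyond the medium pan; bystander. Origin: centre of the underside

How it is judged (in metres and radians):
On the way:
1. the small pan stands upright on the green cover, released, its axis more than 100 mm from its place on the stand and more than 85 mm from the large pan's axis (height (world z) of small_pan below 0.008 m and angle between small_pan's own z axis and vertical below 0.08 rad and horizontal distance between small_pan and drying_stand above 0.1 m and horizontal distance between small_pan and large_pan above 0.085 m and linear speed of small_pan below 0.02 m/s and contact force between the fingers and small_pan below 0.1 N), for 0.2 s.
At the end, for the whole second after the job is handed in: Each inner pan seated: underside under 8 mm above the next pan's, axes within 11 mm, tilt under 0.08 rad; blue handle about 25 to 70 degrees from black, red 25 to 70 degrees beyond blue in the same sense; large pan upright on the cover within 60 mm of its start; all at rest (z of medium_pan in the frame of large_pan between 0 and 0.008 m and horizontal distance between medium_pan and large_pan below 0.011 m and angle between the z axis of medium_pan and the z axis of large_pan, either way round below 0.08 rad and z of small_pan in the frame of medium_pan between 0 and 0.008 m and horizontal distance between small_pan and medium_pan below 0.011 m and angle between the z axis of small_pan and the z axis of medium_pan, either way round below 0.08 rad and ((x of medium_pan_handle in the frame of large_pan between 0.037 and 0.112 m and y of medium_pan_handle in the frame of large_pan above 0.03 m and x of small_pan_handle in the frame of medium_pan between 0.037 and 0.112 m and y of small_pan_handle in the frame of medium_pan above 0.03 m) or (x of medium_pan_handle in the frame of large_pan between 0.037 and 0.112 m and y of medium_pan_handle in the frame of large_pan below -0.03 m and x of small_pan_handle in the frame of medium_pan between 0.037 and 0.112 m and y of small_pan_handle in the frame of medium_pan below -0.03 m)) and angle between large_pan's own z axis and vertical below 0.06 rad and height (world z) of large_pan below 0.01 m and distance of large_pan from where it was at the start of the episode below 0.06 m and linear speed of each of large_pan, medium_pan, small_pan below 0.02 m/s); the robot touches nothing.
It fails at once if a bystander (tape measure, jar, box) is moved more than 30 mm (distance of any of tape_measure, white_jar, thread_box from where it was at the start of the episode above 0.03 m).
It fails at once if a pan drops into the nest (faster than 0.45 m/s inside the large pan) ((linear speed of medium_pan above 0.45 m/s and horizontal distance between medium_pan and large_pan below 0.04 m and height (world z) of medium_pan below 0.045 m) or (linear speed of small_pan above 0.45 m/s and horizontal distance between small_pan and large_pan below 0.04 m and height (world z) of small_pan below 0.045 m)).
It also fails if it takes over 70 s, if anything falls off the work surface, if the arm or the gripper's body presses on something with over 40 N, if the wrist force passes 120 N, or if a joint passes its speed limit or range.

### The arm

A 6-joint arm with a two-finger parallel gripper is mounted at the origin on a cart in front of the work surface, level with it; the furniture and walls round the work are solid. World frame = base frame: x ahead of the robot, y to its left, z up, the work surface at z = 0. Lengths are in m, angles in degrees, forces in N, time in s.
With the tool pointing down it reaches from about 0.375 to 0.9 m from the base axis. Payload 3.1 kg.
Tool frame: the origin (TCP) lies on the centre line of the jaws, within the pads' length; the fingertips stand 14 mm ahead of it and the grasp point (between the pads) lies 5 mm behind it (bot.tips_ahead is the distance from the TCP to the fingertips, in m); z points along the fingers, y is the line along which they close (so a half turn about z gives the same grasp; the last joint's range is limited). The gripper opens to 87 mm and grips with 3 to 60 N. Pads are 19 mm wide; open, the fingers measure 117 mm over their backs; the gripper's body (75 mm by 190 mm) begins 51 mm behind the grasp point.
Start: joints at [57.439, 30.224, 82.088, -0, 67.689, -10.227], TCP at [0.237, 0.578, 0.203] pointing down, gripper open.
Joint ranges: [-176.69, 176.69], [-43.24, 126.21], [12.49, 139.97], [-82, 262], [0, 151.66], [-163.58, 163.58]. Speed limits (degrees/s): [159.86, 159.86, 180, 180, 180, 180].

### API

Orientations are given as a 3x3 rotation matrix whose columns are the frame's x, y, z axes.
In Python, from rig import bot gives the robot as it stands.
- The arm moves only by the tool play_rows, never from a script. Its argument "moves" is a list that holds one entry, the list of rows, each a list of 6 numbers: the shift along the tool's x, y, z in mm, then the turn, a rotation vector about the tool's x, y, z in rad. A call has 1 to 5 rows; each row shifts and turns the commanded pose from where the row before left it, along the tool's axes as they then stand; what a row does not reach is not made up. A row lasts 1/10 s, in which the tool goes at most 50 mm and 8.59 degrees, less where a joint would pass 70% of its speed; a pose out of reach is approached as far as the arm can. A call with a gripper value outside its range is refused whole. "fingers" is the opening, from -1 (shut) to 1 (fully open), set as the call begins (left out, the last holds). The fingers move at their own pace and stop on an object; the grip force is fixed at half the most. Time passes only in rows, so rows that do not move let the fingers close. It gives the time, the measured TCP pose, the force, the opening and the grip force at its end, in the units of the state.
- bot.read_state(): the state, without advancing time (a new reading comes with each control period).
- bot.capture(name): name is "side" or "top" or "wrist"; returns a dict with "image" (400x640x3 uint8, blue, green, red), "fx", "fy", "cx", "cy" (pixels), "R" (3x3) and "t" (3): a world point X has camera coordinates R X + t. Camera axes: x right, y down, z forward; pixel columns grow to the right and rows downward; lengths in m; the calibration is good to about 2 mm. A picture is of the moment at which its call begins. There is no depth.
- bot.hand_in(): hands the job in; it is judged then, once.
Trained networks look in a picture, given as the dict that the camera call returned (one of the last four; its "shot" number tells which), for a name from the list of things; names that differ only in an ending like _2 or _b are one class to them, and where a whole thing is asked for, a point or a joint stands for the part that bears it (a point fixed in the world has none). Each returns a list of dicts, best first, with "confidence" (0 to 1); they miss things now and then, are a little off and sometimes report something else, mostly with a low value. They report only what shows in the picture. A call takes as long as a camera call.
- bot.search_frame(picture, query): "centre" ([column, row] in pixels, amid what is visible of it).
- bot.silhouettes(picture, query): "pixels" (400x640 bool, what is visible of it) and "centre" ([column, row] in pixels, amid what is visible of it).
- bot.pinpoint(picture, query): "centre" ([column, row] in pixels: a listed point, or the origin of a listed thing).
The state is a dict: "time_s": time; "joint_positions": joint angles; "qvel": joint speeds; "tau": joint torques, N m; "position": TCP position; "tcp_rot": TCP orientation; "force": force on the tool from outside, world axes, zero at the start; "moment": the same for the moment, N m; "opening": opening from 0.0 (shut) to 1.0 (fully open); "grasp_force": force on a finger pad.
Only numpy, scipy, OpenCV 4.12 (cv2) and the standard library are available. Lean on these libraries where they do the work, as an engineer would, in place of code of your own. Each camera call takes 0.05 s, during which the arm holds its last target. There are 200 camera calls.

## Working session

There is one attempt and no reset: what is moved stays moved. The work goes in short steps, Python scripts to look and compute and a tool call to move; the robot and the scene stay as the last step left them, time stands still between calls to the robot, and variables do not carry over. Pictures are saved under pics/ and viewed, at most 10 in all, crops included, and the job is handed in when it is done.

Besides the shell and the picture viewer there is one more tool, called after ">>>" as name(argument=value, ...) on one line, values as JSON. play_rows: Moves the arm, as the interface text tells. Its arguments: {"type":"object","properties":{"moves":{"type":"array","items":{"type":"array","items":{"type":"array","items":{"type":"number"}}}},"fingers":{"type":"number"}},"required":["moves"]}

```bash
mkdir -p pics; cat > h.py <<'E'
import numpy as np, cv2
from rig import bot
def ray(p,uv):
    d=np.array([(uv[0]-p['cx'])/p['fx'],(uv[1]-p['cy'])/p['fy'],1.]);R=np.array(p['R']);t=np.array(p['t'])
    d=R.T@d;return -R.T@t,d/np.linalg.norm(d)
def tri(obs):
    A=np.zeros((3,3));b=np.zeros(3)
    for p,uv in obs:
        o,d=ray(p,uv);M=np.eye(3)-np.outer(d,d);A+=M;b+=M@o
    X=np.linalg.solve(A,b);
    res=[np.linalg.norm((np.eye(3)-np.outer(d,d))@(X-o)) for o,d in (ray(p,uv) for p,uv in obs)]
    return X,max(res)
def atz(p,uv,z):
    o,d=ray(p,uv);return o+d*(z-o[2])/d[2]
def pin(p,q):
    r=bot.pinpoint(p,q)
    return (np.array(r[0]['centre']),r[0]['confidence']) if r else (None,0)
E
python3 - <<'E'
from h import *
np.set_printoptions(precision=3,suppress=True)
P={n:bot.capture(n) for n in('top','side')}
cv2.imwrite('pics/a.png',np.vstack([cv2.resize(P[n]['image'],(480,300)) for n in P]))
for n in P: print(n,-np.array(P[n]['R']).T@P[n]['t'])
for q in ['large_pan','medium_pan','small_pan','drying_stand','large_pan_handle','medium_pan_handle','small_pan_handle','tape_measure','white_jar','thread_box']:
    r={n:pin(P[n],q) for n in P}
    o=[(P[n],r[n][0]) for n in P if r[n][0] is not None]
    print(q,[(n,r[n][0],round(r[n][1],2)) for n in P], tri(o) if len(o)>1 else '', atz(*o[0],{'large_pan_handle':.062,'medium_pan_handle':.058,'small_pan_handle':.06}.get(q,0.)) if o else '')
s=bot.read_state();print(s['position'],s['tcp_rot'],s['opening'],s['time_s'])
E
```

```text
top [ 0.387 -0.052  1.111]
side [ 0.461 -1.14   1.022]
large_pan [('top', array([335.3, 198.7]), 0.75), ('side', array([339.2, 233.6]), 0.86)] (array([ 0.57 , -0.124,  0.001]), np.float64(0.002739994374131153)) [ 0.573 -0.124  0.   ]
medium_pan [('top', array([382.5, 225.1]), 0.63), ('side', array([314.6, 270.7]), 0.64)] (array([ 0.493, -0.267,  0.005]), np.float64(0.0037958912387339285)) [ 0.498 -0.268  0.   ]
small_pan [('top', array([257.2, 173.2]), 0.89), ('side', array([354.4, 181. ]), 0.68)] (array([0.639, 0.114, 0.005]), np.float64(0.0032106097165691665)) [0.643 0.115 0.   ]
drying_stand [('top', array([259.2, 176.4]), 0.77), ('side', array([354.5, 184.2]), 0.92)] (array([ 0.636,  0.11 , -0.006]), np.float64(0.0006160440063738006)) [0.634 0.109 0.   ]
large_pan_handle [('top', array([355.3, 160.8]), 0.8), ('side', array([378. , 230.6]), 0.7)] (array([ 0.674, -0.176,  0.06 ]), np.float64(0.0030814337841807747)) [ 0.676 -0.176  0.062]
medium_pan_handle [('top', array([412.2, 192.1]), 0.79), ('side', array([351.5, 277.3]), 0.67)] (array([ 0.585, -0.341,  0.061]), np.float64(0.004
[... 173 characters left out ...]
at64(0.0021001101146710392)) [0.597 0.228 0.06 ]
tape_measure [('top', array([354.3, 159.5]), 0.73), ('side', array([288.7, 185.4]), 0.72)] (array([ 0.523, -0.169,  0.267]), np.float64(0.0991150696737137)) [ 0.697 -0.18   0.   ]
white_jar [('top', array([336.9, 263.6]), 0.86), ('side', array([278.1, 236.7]), 0.89)] (array([ 0.384, -0.133,  0.004]), np.float64(0.004401558245200154)) [ 0.38  -0.133  0.   ]
thread_box [('top', array([397.8, 174.4]), 0.71), ('side', array([380.2, 282.1]), 0.6)] (array([ 0.659, -0.314,  0.002]), np.float64(0.003921880310897137)) [ 0.655 -0.314  0.   ]
[0.237 0.578 0.203] [[-0.925  0.38  -0.   ]
 [ 0.38   0.925  0.   ]
 [ 0.     0.    -1.   ]] 1.00053788326584 1.1
```

View pics/a.png

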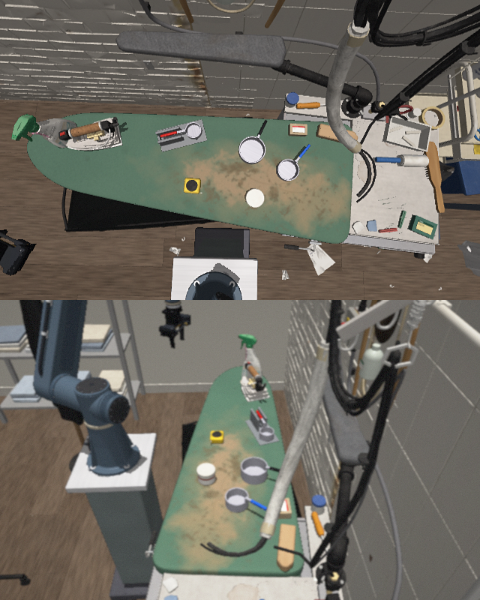

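Top view (double scale): stand and small pan at about (257,175), large pan (335,199), medium pan (382,225), tape (256,247) and jar (337,264). The network's tape result sits on the wrong object, so I'll use the viewed pixel. The layout is clear enough to move now.

```bash
cat >> h.py <<'E'
def Rt(yaw):
    c,s=np.cos(np.radians(yaw)),np.sin(np.radians(yaw)) # yaw = angle of tool y
    return np.array([[-s,c,0],[c,s,0],[0,0,-1.]]) if False else np.column_stack([np.cross([c,s,0],[0,0,-1.]),[c,s,0],[0,0,-1.]])
def plan(p,yaw,n,start=None,nturn=None):
    """rows from measured pose to p (m), yaw deg; rounded rows"""
    s=bot.read_state()
    P,R=(np.array(s['position']),np.array(s['tcp_rot'])) if start is None else (np.array(start[0]),Rt(start[1]))
    y0=np.degrees(np.arctan2(R[1,1],R[0,1]));d=-((yaw-y0+180)%360-180)
    nturn=nturn or n;rows=[];P0=P.copy();y=y0;p=np.array(p)
    for i in range(n):
        tgt=P0+(p-P0)*(i+1)/n
        sh=np.round(Rt(y).T@(tgt-P)*1000);a=round(np.radians(d)/nturn,3) if i<nturn else 0
        P=P+Rt(y)@sh/1000;y-=np.degrees(a);rows.append([*map(int,sh),0,0,a])
    for i in range(0,n,5):print(str(rows[i:i+5]).replace(' ',''))
    print('end',P.round(4),round(y,1),'from',P0.round(4),round(y0,1))
    return P,y
E
python3 - <<'E'
from h import *
p=bot.capture('top');print('tape',atz(p,(256,247),.033))
plan([.638,.112,.2],18,14,nturn=10)
E
```

```text
tape [0.42000301 0.10168453 0.033     ]
[[-39,-20,0,0,0,np.float64(0.087)],[-41,-16,0,0,0,np.float64(0.087)],[-42,-13,1,0,0,np.float64(0.087)],[-43,-9,0,0,0,np.float64(0.087)],[-43,-6,0,0,0,np.float64(0.087)]]
[[-44,-1,0,0,0,np.float64(0.087)],[-44,2,1,0,0,np.float64(0.087)],[-44,6,0,0,0,np.float64(0.087)],[-42,10,0,0,0,np.float64(0.087)],[-42,13,0,0,0,np.float64(0.087)]]
[[-41,17,1,0,0,0],[-40,17,0,0,0,0],[-41,17,0,0,0,0],[-40,17,0,0,0,0]]
end [0.6376 0.1118 0.2004] 17.8 from [0.2375 0.5781 0.2034] 67.7
```

>>> play_rows(moves=[[[-39, -20, 0, 0, 0, 0.087], [-41, -16, 0, 0, 0, 0.087], [-42, -13, 1, 0, 0, 0.087], [-43, -9, 0, 0, 0, 0.087], [-43, -6, 0, 0, 0, 0.087]]], fingers=1)

```text
time_s: 1.65
position: [0.381, 0.4104, 0.2012]
tcp_rot: [[-0.676, 0.737, -0.001], [0.737, 0.676, -0.001], [0.0, -0.002, -1.0]]
force: [0.3, 0.4, 0.8]
opening: 0.997
grasp_force: 0.0
```

>>> play_rows(moves=[[[-44, -1, 0, 0, 0, 0.087], [-44, 2, 1, 0, 0, 0.087], [-44, 6, 0, 0, 0, 0.087], [-42, 10, 0, 0, 0, 0.087], [-42, 13, 0, 0, 0, 0.087]]])

```text
time_s: 2.15
position: [0.5244, 0.2439, 0.2016]
tcp_rot: [[-0.302, 0.953, 0.0], [0.953, 0.302, 0.0], [0.0, 0.001, -1.0]]
force: [-0.5, -0.3, -0.4]
opening: 0.999
grasp_force: 0.0
```

>>> play_rows(moves=[[[-41, 17, 1, 0, 0, 0], [-40, 17, 0, 0, 0, 0], [-41, 17, 0, 0, 0, 0], [-40, 17, 0, 0, 0, 0], [0, 0, 0, 0, 0, 0]]])

```text
time_s: 2.65
position: [0.6421, 0.1067, 0.2005]
tcp_rot: [[-0.301, 0.954, 0.005], [0.954, 0.301, -0.002], [-0.003, 0.004, -1.0]]
force: [0.1, -0.3, 0.2]
opening: 1.001
grasp_force: 0.0
```

```bash
python3 - <<'E'
from h import *
np.set_printoptions(precision=3,suppress=True)
P={n:bot.capture(n) for n in('wrist','side','top')}
cv2.imwrite('pics/b.png',P['wrist']['image'])
print(-np.array(P['wrist']['R']).T@P['wrist']['t'])
for q in ['small_pan','drying_stand','small_pan_handle']:
    for n in P:
        u,c=pin(P[n],q)
        if u is not None: print(q,n,u,round(c,2),atz(P[n],u,.058 if 'handle' in q else .004 if 's'==q[0] else 0))
s=bot.read_state();print(s['position'],s['tcp_rot'],s['joint_positions'],s['time_s'])
E
```

```text
[0.617 0.183 0.381]
small_pan wrist [317.3  64.1] 0.73 [0.599 0.228 0.004]
small_pan side [352.8 180.5] 0.59 [0.631 0.117 0.004]
small_pan top [257.9 177.6] 0.43 [0.629 0.112 0.004]
drying_stand side [356.3 186. ] 0.81 [0.64  0.093 0.   ]
drying_stand top [258.7 176.3] 0.79 [0.634 0.11  0.   ]
small_pan_handle side [341.6 150.1] 0.69 [0.6   0.215 0.058]
[0.637 0.112 0.201] [[-0.307  0.952  0.   ]
 [ 0.952  0.307  0.   ]
 [-0.     0.    -1.   ]] [  0.132  32.142  78.861   0.     68.989 -17.74 ] 3.25
```

View pics/b.png

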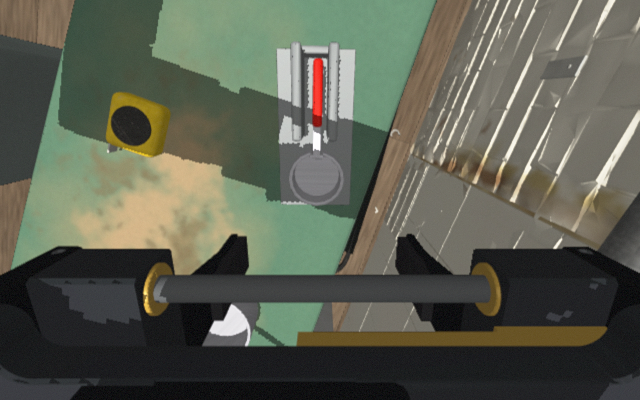

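The wrist view shows the small pan's rim centred at about (317,177), with the red handle running straight up the image to (318,58). The tape is at (138,125). The jaws are square to the handle already.

```bash
python3 - <<'E'
from h import *
p=bot.capture('wrist');print(p['fx'],p['cx'],p['cy'])
c=atz(p,(317,177),.036);h=atz(p,(318.5,60),.064);b=atz(p,(318,125),.064);print(c,h,b,np.linalg.norm(h-c),np.degrees(np.arctan2(*(h-c)[1::-1])))
print('rimL/R',atz(p,(290,177),.038),atz(p,(344,177),.038))
print('tape',atz(p,(138,125),.033))
plan([c[0],c[1],.024],np.degrees(np.arctan2(*(h-c)[1::-1]))-90,5)
E
```

```text
303.84369691327095 321.6546432254814 201.0412119567972
[0.63037976 0.11551723 0.036     ] [0.59557916 0.23086811 0.064     ] [0.61354456 0.17309688 0.064     ] 0.12369683613264211 106.78821423203692
rimL/R [0.60062355 0.1063437  0.038     ] [0.65992725 0.12553631 0.038     ]
tape [0.42264897 0.10978264 0.033     ]
[[1,-1,35,0,0,np.float64(0.004)],[1,-1,36,0,0,np.float64(0.004)],[1,-1,35,0,0,np.float64(0.004)],[1,-2,35,0,0,np.float64(0.004)],[1,-1,36,0,0,np.float64(0.004)]]
end [0.6302 0.1153 0.0236] 16.7 from [0.6375 0.1123 0.2006] 17.9
```

>>> play_rows(moves=[[[1, -1, 35, 0, 0, 0.004], [1, -1, 36, 0, 0, 0.004], [1, -1, 35, 0, 0, 0.004], [1, -1, 35, 0, 0, 0.004], [1, -1, 35, 0, 0, 0]]])

```text
time_s: 3.8
position: [0.6315, 0.1152, 0.0233]
tcp_rot: [[-0.291, 0.957, 0.001], [0.957, 0.291, 0.0], [-0.0, 0.001, -1.0]]
force: [0.0, -0.3, -0.4]
opening: 0.999
grasp_force: 0.0
```

>>> play_rows(moves=[[[0, 0, 0, 0, 0, 0], [0, 0, 0, 0, 0, 0], [0, 0, 0, 0, 0, 0], [0, 0, 0, 0, 0, 0], [0, 0, 0, 0, 0, 0]]], fingers=0.3)

```text
time_s: 4.3
position: [0.6327, 0.1151, 0.0264]
tcp_rot: [[-0.291, 0.957, 0.003], [0.957, 0.291, 0.0], [-0.001, 0.003, -1.0]]
force: [-0.3, -0.2, 0.0]
opening: 0.679
grasp_force: 0.0
```

>>> play_rows(moves=[[[0, 0, 0, 0, 0, 0], [0, 0, 0, 0, 0, 0], [0, 0, 0, 0, 0, 0]]], fingers=0)

```text
time_s: 4.6
position: [0.6314, 0.1151, 0.0247]
tcp_rot: [[-0.291, 0.957, 0.0], [0.957, 0.291, 0.0], [-0.0, 0.0, -1.0]]
force: [-0.2, 0.3, 0.2]
opening: 0.522
grasp_force: 0.0
```

```bash
python3 - <<'E'
from h import *
s=bot.read_state();print({k:np.round(s[k],3).tolist() for k in s})
p=bot.capture('wrist');cv2.imwrite('pics/c.png',p['image'])
E
```

```text
{'time_s': 4.6, 'joint_positions': [0.374, 44.56, 86.65, -0.0, 48.772, -16.527], 'qvel': [0.021, 0.37, 0.032, -0.015, -0.097, -0.055], 'tau': [0.002, -48.951, -12.193, 0.047, 0.055, 0.0], 'position': [0.631, 0.115, 0.025], 'tcp_rot': [[-0.291, 0.957, 0.0], [0.957, 0.291, 0.0], [-0.0, 0.0, -1.0]], 'force': [-0.182, 0.295, 0.167], 'moment': [-0.067, 0.006, -0.021], 'grasp_force': 0.0, 'opening': 0.522}
```

View pics/c.png

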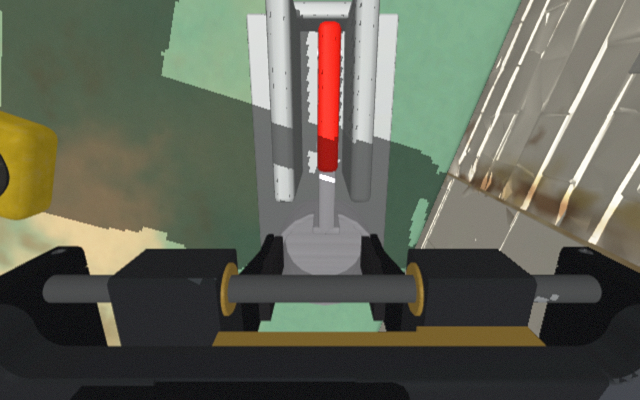

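The pan's rim spans about columns 283–368, between the fingers. They haven't gripped yet, and the opening scale is evidently not linear. I'll close further.

>>> play_rows(moves=[[[0, 0, 0, 0, 0, 0], [0, 0, 0, 0, 0, 0], [0, 0, 0, 0, 0, 0], [0, 0, 0, 0, 0, 0]]], fingers=-1)

```text
time_s: 5.05
position: [0.6313, 0.1151, 0.0244]
tcp_rot: [[-0.291, 0.957, -0.0], [0.957, 0.291, 0.0], [0.0, -0.0, -1.0]]
force: [0.3, -0.1, 0.4]
opening: 0.219
grasp_force: 0.0
```

```bash
python3 - <<'E'
from h import *
np.set_printoptions(precision=3,suppress=True)
P={n:bot.capture(n) for n in('wrist','side','top')}
S=P['side'];u=(S['image'][130:240,300:410]);w=P['wrist']['image']
cv2.imwrite('pics/d.png',np.hstack([cv2.resize(u,(400,400),interpolation=cv2.INTER_CUBIC),w[:,140:540]]))
R=np.array(S['R']);t=np.array(S['t'])
for X in ([.631,.115,.0244],[.631,.115,.01]):
    c=R@np.array(X)+t;print(X,c[:2]/c[2]*[S['fx'],S['fy']]+[S['cx'],S['cy']])
s=bot.read_state();print(s['opening'],s['grasp_force'])
E
```

```text
[0.631, 0.115, 0.0244] [353.227 176.112]
[0.631, 0.115, 0.01] [353.019 179.543]
0.08514474020928423 0.0
```

View pics/d.png

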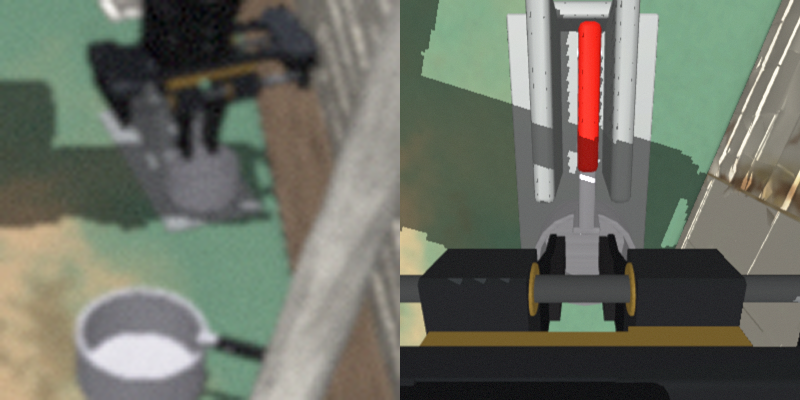

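```bash
python3 - <<'E'
from h import *
np.set_printoptions(precision=1,suppress=True)
p=bot.capture('wrist');R=np.array(p['R']);t=np.array(p['t'])
s=bot.read_state();T=np.array(s['tcp_rot']);o=np.array(s['position'])
def pr(X):
    c=R@np.array(X)+t;return c[:2]/c[2]*[p['fx'],p['fy']]+[p['cx'],p['cy']]
print('cam in tool',(T.T@(-R.T@t-o))*1000, T.T@R.T)
hd=np.array([np.cos(np.radians(106.8)),np.sin(np.radians(106.8)),0]);sd=np.array([hd[1],-hd[0],0])
for z in(.036,.05,.07):
    c=np.array([.6315,.1152,z]);print(z,pr(c),'back',pr(c+.032*hd),'L/R',pr(c-.032*sd),pr(c+.032*sd))
print('handle tip',pr([.6315+.125*hd[0],.1152+.125*hd[1],.064]),'grip start',pr([.6315+.06*hd[0],.1152+.06*hd[1],.064]))
print('tips',pr(o+T@[0,0,.014]),'tcp',pr(o), s['opening'],s['position'])
# two-wrist-height handle tip triangulation is via first look: tip (318.5,58)
print('tip now atz',atz(p,(329.5,22),.064),'grip start',atz(p,(328,170),.064))
E
```

```text
cam in tool [  80.2   -0.2 -181.2] [[ 0.  -1.  -0.3]
 [ 1.   0.  -0. ]
 [ 0.  -0.3  1. ]]
0.036 [322.3 246.5] back [322.5 196.1] L/R [269.9 246.4] [374.7 246.7]
0.05 [322.3 257.2] back [322.5 203.2] L/R [265.8 257.1] [378.8 257.4]
0.07 [322.4 275.7] back [322.6 215.7] L/R [258.8 275.5] [386.  275.9]
handle tip [323.4  -6.7] grip start [322.8 154.6]
tips [322.1 230.6] tcp [322.1 238.9] 0.05989171639229535 [0.6 0.1 0. ]
tip now atz [0.6 0.2 0.1] grip start [0.6 0.2 0.1]
```

>>> play_rows(moves=[[[0, 0, -10, 0, 0, 0], [0, 0, -30, 0, 0, 0], [0, 0, -35, 0, 0, 0], [0, 0, -35, 0, 0, 0], [0, 0, 0, 0, 0, 0]]])

```text
time_s: 5.75
position: [0.6357, 0.1153, 0.141]
tcp_rot: [[-0.291, 0.957, 0.012], [0.957, 0.291, 0.0], [-0.003, 0.012, -1.0]]
force: [1.0, -0.1, 0.1]
opening: 0.004
grasp_force: 0.0
```

```bash
python3 - <<'E'
from h import *
np.set_printoptions(precision=3,suppress=True)
P={n:bot.capture(n) for n in('wrist','side','top')}
f=lambda n,r,c,w:cv2.resize(P[n]['image'][r:r+w,c:c+w],(400,400),interpolation=cv2.INTER_CUBIC)
cv2.imwrite('pics/e.png',np.hstack([f('side',145,320,70),f('wrist',60,210,240)]))
s=bot.read_state();print(s['position'],s['opening'],s['force'])
E
```

```text
[0.631 0.115 0.135] 0.009278865636214932 [-0.044 -0.628  0.279]
```

View pics/e.png

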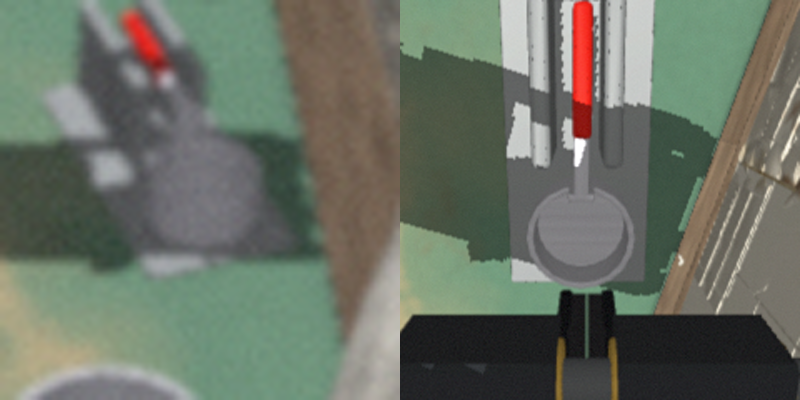

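The pan is untouched and upright. The side view and the wrist geometry both put the fingertips about 15–20 mm above the reported TCP, so the jaws closed just over the rim. I'll check `tips_ahead` and re-measure the pan.

```bash
python3 - <<'E'
from h import *
np.set_printoptions(precision=4,suppress=True)
print('tips_ahead',bot.tips_ahead,[a for a in dir(bot) if a[0]!='_'])
p=bot.capture('wrist');s=bot.read_state();T=np.array(s['tcp_rot']);o=np.array(s['position'])
R=np.array(p['R']);t=np.array(p['t']);Ct=T.T@(-R.T@t-o);Rct=R@T
# first look camera
T1=Rt(17.88);o1=np.array([.6375,.1123,.2006]);R1=Rct@T1.T;p1=dict(p,R=R1,t=-R1@(o1+T1@Ct))
for n,a,b in(('rim',(317,177),(318,202)),('tip',(318.5,58),(319,61)),('grip0',(318,127),(318,142))):
    print(n,tri([(p1,a),(p,b)]),atz(p,b,.036 if n=='rim' else .064))
# fingertip: closed tips seen at ~ (322,235): tool-frame point at x=+9.5?
d=Rct.T@np.array([(322-p['cx'])/p['fx'],(235-p['cy'])/p['fy'],1]);
for x in(0,5,9.5):print('tip tool z if front x',x,(Ct+d*(x/1000-Ct[0])/d[0])*1000)
S=bot.capture('side');print(tri([(p,(318,202)),(S,(354.5,175.5))]))
E
```

```text
tips_ahead 0.014 ['PlanningError', 'capture', 'hand_in', 'pinpoint', 'read_state', 'search_frame', 'silhouettes', 'tips_ahead']
rim (array([0.6262, 0.1272, 0.0954]), np.float64(0.0021412487708423853)) [0.6286 0.1091 0.036 ]
tip (array([0.6363, 0.1216, 0.8589]), np.float64(0.0023713577441217023)) [0.5949 0.2248 0.064 ]
grip0 (array([0.6125, 0.1749, 0.1432]), np.float64(0.002151182102516378)) [0.6117 0.1665 0.064 ]
tip tool z if front x 0 [0.     0.5725 4.9494]
tip tool z if front x 5 [ 5.      0.539  -6.7258]
tip tool z if front x 9.5 [  9.5      0.5088 -17.2336]
(array([0.6315, 0.1078, 0.0324]), np.float64(0.002581659678106014))
```

>>> play_rows(moves=[[[-3, -1, 0, 0, 0, 0], [-3, -1, 0, 0, 0, 0], [0, 0, 0, 0, 0, 0], [0, 0, 0, 0, 0, 0], [0, 0, 0, 0, 0, 0]]], fingers=1)

```text
time_s: 6.5
position: [0.6312, 0.1088, 0.1343]
tcp_rot: [[-0.291, 0.957, -0.0], [0.957, 0.291, 0.0], [0.0, -0.0, -1.0]]
force: [-0.7, 0.8, 0.3]
opening: 0.374
grasp_force: 0.0
```

>>> play_rows(moves=[[[0, 0, 15, 0, 0, 0], [0, 0, 25, 0, 0, 0], [0, 0, 25, 0, 0, 0], [0, 0, 25, 0, 0, 0], [0, 0, 15, 0, 0, 0]]])

```text
time_s: 7.0
position: [0.6301, 0.1089, 0.0275]
tcp_rot: [[-0.291, 0.957, -0.003], [0.957, 0.291, 0.0], [0.001, -0.002, -1.0]]
force: [-0.2, 0.0, -0.3]
opening: 0.832
grasp_force: 0.0
```

```bash
python3 - <<'E'
from h import *
np.set_printoptions(precision=4,suppress=True)
P={n:bot.capture(n) for n in('wrist','side')}
cv2.imwrite('pics/f.png',np.hstack([cv2.resize(P['side']['image'][140:210,320:390],(400,400),interpolation=cv2.INTER_CUBIC),P['wrist']['image'][:,120:520]]))
s=bot.read_state();print(s['position'],s['opening'],s['force'])
S=P['side'];R=np.array(S['R']);t=np.array(S['t'])
T=np.array(s['tcp_rot'])
for y in(-.045,.045):
  for z in(-.02,.0,.014):
    c=R@(np.array(s['position'])+T@[0,y,z])+t;uv=c[:2]/c[2]*[S['fx'],S['fy']]+[S['cx'],S['cy']];print(y,z,(uv-[320,140])*400/70)
E
```

```text
[0.6293 0.1088 0.0271] 0.9193525202723819 [-0.1603  0.7012 -0.3779]
-0.045 -0.02 [116.1167 197.574 ]
-0.045 0.0 [114.8845 225.3644]
-0.045 0.014 [114.0343 244.5408]
0.045 -0.02 [262.8283 165.9313]
0.045 0.0 [260.3984 193.5635]
0.045 0.014 [258.7213 212.635 ]
```

View pics/f.png

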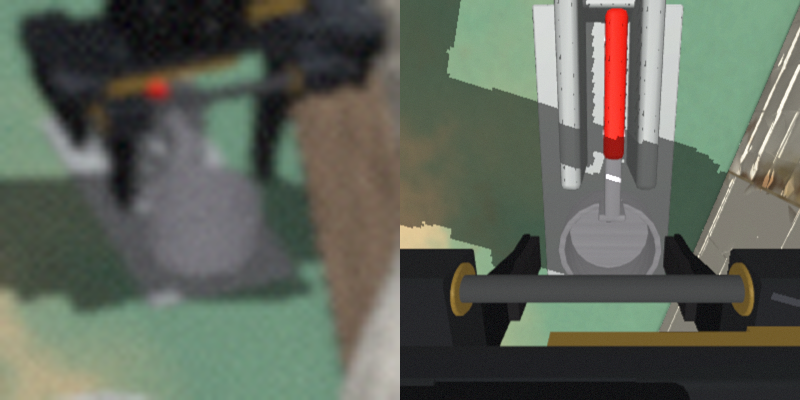

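The side view shows the fingertips ending at crop (122,207) and (263,180). That is about 11 mm behind the TCP instead of 14 mm ahead, so I need to go about 25 mm deeper than the stated geometry. The wrist view has the pan about 4 mm to +y of the jaw centre. I'll descend in small steps and watch the force.

>>> play_rows(moves=[[[0, 4, 0, 0, 0, 0], [0, 0, 5, 0, 0, 0], [0, 0, 4, 0, 0, 0], [0, 0, 0, 0, 0, 0]]])

```text
time_s: 7.5
position: [0.6349, 0.11, 0.0206]
tcp_rot: [[-0.291, 0.957, -0.0], [0.957, 0.291, -0.0], [0.0, -0.0, -1.0]]
force: [-0.5, -0.8, -0.3]
opening: 0.999
grasp_force: 0.0
```

>>> play_rows(moves=[[[0, 0, 4, 0, 0, 0], [0, 0, 3, 0, 0, 0], [0, 0, 0, 0, 0, 0]]])

```text
time_s: 7.8
position: [0.6346, 0.11, 0.0129]
tcp_rot: [[-0.291, 0.957, -0.001], [0.957, 0.291, 0.0], [0.0, -0.001, -1.0]]
force: [0.3, 0.3, 0.2]
opening: 0.996
grasp_force: 0.0
```

>>> play_rows(moves=[[[0, 0, 4, 0, 0, 0], [0, 0, 3, 0, 0, 0], [0, 0, 0, 0, 0, 0]]])

```text
time_s: 8.1
position: [0.6345, 0.11, 0.0058]
tcp_rot: [[-0.291, 0.957, -0.001], [0.957, 0.291, -0.0], [0.0, -0.001, -1.0]]
force: [-1.0, -1.1, 0.0]
opening: 1.0
grasp_force: 0.0
```

The TCP is below where the stated tips would have hit the plate and there is no contact, which confirms the offset. I'll go 5 mm more and grip.

>>> play_rows(moves=[[[0, 0, 3, 0, 0, 0], [0, 0, 2, 0, 0, 0], [0, 0, 0, 0, 0, 0]]])

```text
time_s: 8.4
position: [0.6348, 0.11, 0.0011]
tcp_rot: [[-0.291, 0.957, -0.001], [0.957, 0.291, -0.0], [0.0, -0.001, -1.0]]
force: [-1.3, -0.2, 0.6]
opening: 0.997
grasp_force: 0.0
```

>>> play_rows(moves=[[[0, 0, 0, 0, 0, 0], [0, 0, 0, 0, 0, 0], [0, 0, 0, 0, 0, 0], [0, 0, 0, 0, 0, 0], [0, 0, 0, 0, 0, 0]]], fingers=-1)

```text
time_s: 8.9
position: [0.6351, 0.11, 0.0016]
tcp_rot: [[-0.291, 0.957, 0.0], [0.957, 0.291, -0.0], [-0.0, 0.0, -1.0]]
force: [-0.3, -0.2, 0.4]
opening: 0.733
grasp_force: 30.0
```

>>> play_rows(moves=[[[0, 0, 0, 0, 0, 0], [0, 0, 0, 0, 0, 0]]])

```text
time_s: 9.1
position: [0.6351, 0.11, 0.0016]
tcp_rot: [[-0.291, 0.957, 0.0], [0.957, 0.291, -0.0], [-0.0, 0.0, -1.0]]
force: [-0.3, -0.0, 1.1]
opening: 0.735
grasp_force: 30.0
```

>>> play_rows(moves=[[[0, 0, -10, 0, 0, 0], [0, 0, -25, 0, 0, 0], [0, 0, -35, 0, 0, 0], [0, 0, -35, 0, 0, 0], [0, 0, -30, 0, 0, 0]]])

```text
time_s: 9.6
position: [0.6352, 0.11, 0.1388]
tcp_rot: [[-0.291, 0.957, 0.001], [0.957, 0.291, -0.0], [-0.0, 0.001, -1.0]]
force: [0.7, 0.5, -0.5]
opening: 0.736
grasp_force: 30.0
```

```bash
python3 - <<'E'
from h import *
s=bot.read_state();print(s['grasp_force'],s['opening'],s['force'])
plan([.46,0.0,.10],-27,10)
E
```

```text
29.99972401186824 0.7358463584321274 [ 0.68761849  0.54862147 -0.53931394]
[[-5,-20,4,0,0,np.float64(0.077)],[-7,-19,4,0,0,np.float64(0.077)],[-9,-19,4,0,0,np.float64(0.077)],[-10,-18,4,0,0,np.float64(0.077)],[-11,-18,3,0,0,np.float64(0.077)]]
[[-12,-16,4,0,0,np.float64(0.077)],[-14,-16,4,0,0,np.float64(0.077)],[-15,-14,4,0,0,np.float64(0.077)],[-16,-13,4,0,0,np.float64(0.077)],[-17,-12,4,0,0,np.float64(0.077)]]
end [0.4601 0.     0.0998] -27.2 from [0.6352 0.11   0.1388] 16.9
```

>>> play_rows(moves=[[[-5, -20, 4, 0, 0, 0.077], [-7, -19, 4, 0, 0, 0.077], [-9, -19, 4, 0, 0, 0.077], [-10, -18, 4, 0, 0, 0.077], [-11, -18, 3, 0, 0, 0.077]]])

```text
time_s: 10.1
position: [0.5465, 0.0546, 0.1179]
tcp_rot: [[0.093, 0.996, 0.0], [0.996, -0.093, -0.0], [-0.0, 0.0, -1.0]]
force: [-0.7, 0.2, -0.6]
opening: 0.738
grasp_force: 30.0
```

>>> play_rows(moves=[[[-12, -16, 4, 0, 0, 0.077], [-14, -16, 4, 0, 0, 0.077], [-15, -14, 4, 0, 0, 0.077], [-16, -13, 4, 0, 0, 0.077], [-17, -12, 4, 0, 0, 0.077]]])

```text
time_s: 10.6
position: [0.4595, -0.0004, 0.098]
tcp_rot: [[0.46, 0.888, 0.001], [0.888, -0.46, -0.0], [0.0, 0.001, -1.0]]
force: [-0.2, 0.0, -0.7]
opening: 0.735
grasp_force: 30.0
```

>>> play_rows(moves=[[[0, 0, 20, 0, 0, 0], [0, 0, 25, 0, 0, 0], [0, 0, 25, 0, 0, 0], [0, 0, 15, 0, 0, 0], [0, 0, 7, 0, 0, 0]]])

```text
time_s: 11.1
position: [0.4596, 0.0, 0.0047]
tcp_rot: [[0.457, 0.889, -0.001], [0.889, -0.457, 0.0], [-0.0, -0.001, -1.0]]
force: [0.2, -0.1, 0.4]
opening: 0.736
grasp_force: 30.0
```

```bash
python3 - <<'E'
from h import *
np.set_printoptions(precision=3,suppress=True)
P={n:bot.capture(n) for n in('wrist','side','top')}
cv2.imwrite('pics/g.png',np.hstack([cv2.resize(P['side']['image'][165:265,270:370],(400,400),interpolation=cv2.INTER_CUBIC),P['wrist']['image'][:,120:520]]))
s=bot.read_state();print(s['position'],s['opening'],s['force'],s['grasp_force'])
E
```

```text
[ 0.46  -0.     0.006] 0.7374411776250711 [-0.133 -0.597 -1.272] 29.999749157577753
```

View pics/g.png

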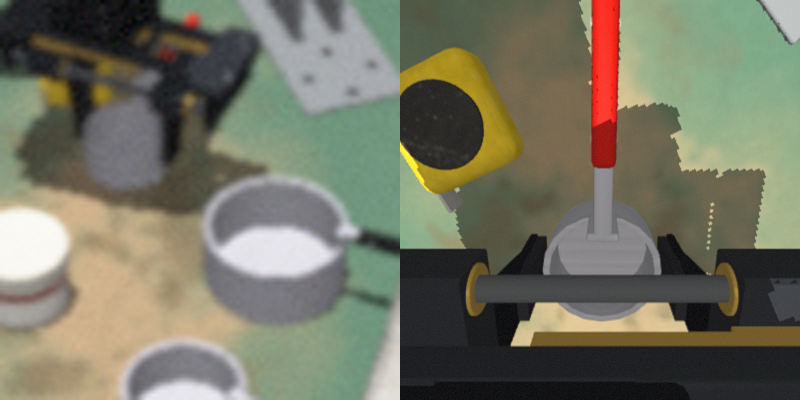

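The pan is held level above a clear patch of cover; the tape is at crop (440,120), well to the side. I'll lower it the last few mm and release.

>>> play_rows(moves=[[[0, 0, 3, 0, 0, 0], [0, 0, 3, 0, 0, 0], [0, 0, 0, 0, 0, 0]]])

```text
time_s: 11.55
position: [0.4601, 0.0, -0.0003]
tcp_rot: [[0.457, 0.889, 0.001], [0.889, -0.457, -0.0], [0.0, 0.001, -1.0]]
force: [0.0, -0.3, -1.0]
opening: 0.738
grasp_force: 30.0
```

>>> play_rows(moves=[[[0, 0, 1, 0, 0, 0], [0, 0, 0, 0, 0, 0]]])

```text
time_s: 11.75
position: [0.46, 0.0, -0.0015]
tcp_rot: [[0.457, 0.889, 0.0], [0.889, -0.457, -0.0], [0.0, 0.0, -1.0]]
force: [-0.3, 0.1, -1.3]
opening: 0.737
grasp_force: 30.0
```

>>> play_rows(moves=[[[0, 0, 0, 0, 0, 0], [0, 0, 0, 0, 0, 0], [0, 0, 0, 0, 0, 0], [0, 0, 0, 0, 0, 0], [0, 0, 0, 0, 0, 0]]], fingers=1)

```text
time_s: 12.25
position: [0.46, 0.0, -0.0015]
tcp_rot: [[0.457, 0.889, 0.0], [0.889, -0.457, -0.0], [0.0, 0.0, -1.0]]
force: [0.3, -0.3, -0.1]
opening: 0.987
grasp_force: 0.0
```

>>> play_rows(moves=[[[0, 0, -20, 0, 0, 0], [0, 0, -40, 0, 0, 0], [0, 0, -45, 0, 0, 0], [0, 0, -35, 0, 0, 0], [0, 0, 0, 0, 0, 0]]])

```text
time_s: 12.75
position: [0.4632, -0.0006, 0.1427]
tcp_rot: [[0.457, 0.889, 0.01], [0.889, -0.457, -0.002], [0.002, 0.01, -1.0]]
force: [0.3, -0.6, -0.5]
opening: 0.999
grasp_force: 0.0
```

```bash
python3 - <<'E'
from h import *
np.set_printoptions(precision=4,suppress=True)
P={n:bot.capture(n) for n in('wrist','side','top')}
for q in ['small_pan','small_pan_handle','medium_pan','medium_pan_handle','large_pan','large_pan_handle']:
    o=[]
    for n in P:
        u,c=pin(P[n],q)
        if u is not None:
            o.append((P[n],u));print(q,n,u,round(c,2),atz(P[n],u,{'l':.062,'m':.058,'s':.054}[q[0]] if 'handle' in q else 0))
    if len(o)>1:print('   tri',*tri(o))
plan([.545,-.20,.19],-80,6)
E
```

```text
small_pan wrist [317.  185.4] 0.7 [0.4594 0.0016 0.    ]
small_pan side [301.  206.6] 0.6 [ 0.4573 -0.      0.    ]
   tri [ 0.4583  0.0014 -0.0014] 0.0009896903028590626
small_pan_handle wrist [315.4  63.8] 0.98 [0.5116 0.1045 0.054 ]
small_pan_handle side [317.8 173.1] 0.77 [0.514  0.0979 0.054 ]
   tri [0.5131 0.1052 0.0483] 0.0012112690788857036
medium_pan wrist [310.7 314.1] 0.32 [ 0.3762 -0.1419  0.    ]
medium_pan side [314.5 271.9] 0.69 [ 0.4892 -0.2675  0.    ]
medium_pan top [385.5 224.6] 0.96 [ 0.4994 -0.2766  0.    ]
   tri [ 0.4512 -0.2272 -0.0275] 0.10820253058085408
medium_pan_handle side [352.2 273.7] 0.95 [ 0.5837 -0.3277  0.058 ]
medium_pan_handle top [409.2 191.2] 0.83 [ 0.5926 -0.3336  0.058 ]
   tri [ 0.5871 -0.332   0.0642] 0.004180500213019843
large_pan wrist [443.4 237.1] 0.95 [ 0.5613 -0.1202  0.    ]
large_pan side [340.4 233.7] 0.78 [ 0.5709 -0.1246  0.    ]
large_pan top [336.8 200.4] 0.71 [ 0.5679 -0.1286  0.    ]
   tri [ 0.5672 -0.1252 -0.0026] 0.005827908029820282
large_pan_handle side [379.1 231.4] 0.97 [ 0.6726 -0.1821  0.062 ]
large_pan_handle top [354.6 161.3] 0.94 [ 0.6746 -0.1735  0.062 ]
   tri [ 0.6755 -0.1744  0.0546] 0.0011675975470024998
[[-23,28,-9,0,0,np.float64(0.154)],[-19,31,-8,0,0,np.float64(0.154)],[-13,33,-9,0,0,np.float64(0.154)],[-9,36,-8,0,0,np.float64(0.154)],[-3,36,-9,0,0,np.float64(0.154)]]
[[3,36,-8,0,0,np.float64(0.154)]]
end [ 0.5448 -0.2002  0.1895] -80.2 from [0.46   0.     0.1385] -27.2
```

```bash
python3 - <<'E'
from h import *
np.set_printoptions(precision=3,suppress=True)
P={n:bot.capture(n) for n in('side','top')}
cv2.imwrite('pics/i.png',np.hstack([cv2.resize(P['top']['image'][60:310,330:580],(400,400)),cv2.resize(P['side']['image'][100:400,250:550],(400,400))]))
E
```

```text
(no output)
```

View pics/i.png

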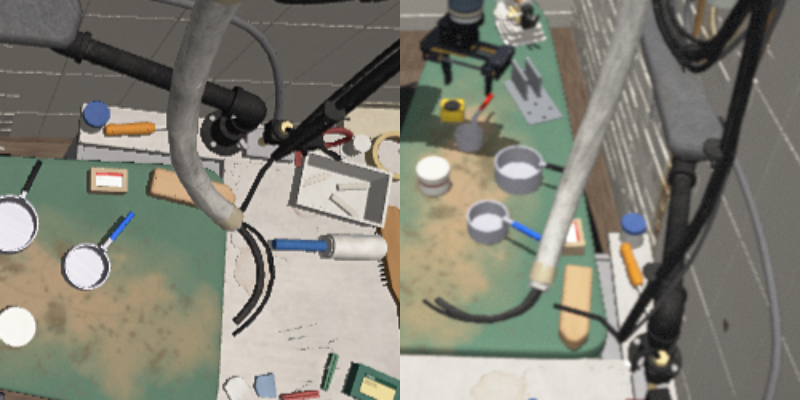

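```bash
python3 - <<'E'
from h import *
np.set_printoptions(precision=3,suppress=True)
plan([.535,-.30,.20],-127,13)
E
```

```text
[[-18,16,-5,0,0,np.float64(0.134)],[-16,18,-4,0,0,np.float64(0.134)],[-13,19,-5,0,0,np.float64(0.134)],[-10,22,-5,0,0,np.float64(0.134)],[-7,22,-5,0,0,np.float64(0.134)]]
[[-5,24,-4,0,0,np.float64(0.134)],[-1,24,-5,0,0,np.float64(0.134)],[2,23,-5,0,0,np.float64(0.134)],[6,23,-5,0,0,np.float64(0.134)],[8,23,-4,0,0,np.float64(0.134)]]
[[11,21,-5,0,0,np.float64(0.134)],[14,19,-5,0,0,np.float64(0.134)],[16,17,-4,0,0,np.float64(0.134)]]
end [ 0.535 -0.299  0.2  ] -127.0 from [0.46  0.    0.139] -27.2
```

The crops show the grey hose end at top px (477,196) and side px (355,314). I'll check how far that is from the grasp before moving over.

```bash
python3 - <<'E'
from h import *
np.set_printoptions(precision=3,suppress=True)
P={n:bot.capture(n) for n in('side','top')}
print(tri([(P['top'],(477,196)),(P['side'],(355,314))]))
T=P['top'];S=P['side']
for a in((457,184),(447,166),(441,148),(441,130),(445,110)): # hose axis in top: pair with side line points
    best=min(((tri([(T,a),(S,(355+k*70,314-k*214))]))+(k,) for k in np.linspace(0,1,60)),key=lambda r:r[1]);print(a,best)
E
```

```text
(array([ 0.571, -0.5  ,  0.126]), np.float64(0.0011107527818895473))
(457, 184) (array([ 0.598, -0.438,  0.148]), np.float64(0.0009888547773551169), np.float64(0.13559322033898305))
(447, 166) (array([ 0.628, -0.385,  0.221]), np.float64(0.000246479177092094), np.float64(0.3220338983050847))
(441, 148) (array([ 0.652, -0.347,  0.286]), np.float64(0.0003370734080493351), np.float64(0.4745762711864407))
(441, 130) (array([ 0.671, -0.325,  0.351]), np.float64(0.0010390744129871836), np.float64(0.6101694915254238))
(445, 110) (array([ 0.687, -0.308,  0.424]), np.float64(0.0006682152461572157), np.float64(0.7627118644067796))
```

The hose is a real obstacle beyond the blue handle: about (0.628,-0.385) at z 0.22. I'll use the half-turned grasp (y-axis at +53°) so the camera sits on the pan side, away from the hose.

```bash
python3 - <<'E'
from h import *
plan([.545,-.306,.17],53,12,nturn=11)
E
```

```text
[[-19,18,-3,0,0,np.float64(-0.127)],[-22,15,-2,0,0,np.float64(-0.127)],[-23,13,-3,0,0,np.float64(-0.127)],[-25,9,-3,0,0,np.float64(-0.127)],[-26,6,-2,0,0,np.float64(-0.127)]]
[[-26,3,-3,0,0,np.float64(-0.127)],[-27,0,-2,0,0,np.float64(-0.127)],[-26,-4,-3,0,0,np.float64(-0.127)],[-25,-7,-3,0,0,np.float64(-0.127)],[-25,-10,-2,0,0,np.float64(-0.127)]]
[[-23,-13,-3,0,0,np.float64(-0.127)],[-21,-16,-3,0,0,0]]
end [ 0.5454 -0.3059  0.1705] 52.8 from [0.4599 0.     0.1385] -27.2
```

>>> play_rows(moves=[[[-19, 18, -3, 0, 0, -0.127], [-22, 15, -2, 0, 0, -0.127], [-23, 13, -3, 0, 0, -0.127], [-25, 9, -3, 0, 0, -0.127], [-26, 6, -2, 0, 0, -0.127]]], fingers=-0.1)

```text
time_s: 14.5
position: [0.4952, -0.1288, 0.1516]
tcp_rot: [[-0.164, 0.986, 0.0], [0.986, 0.164, -0.0], [-0.0, 0.0, -1.0]]
force: [-0.2, -0.7, -0.1]
opening: 0.636
grasp_force: 0.0
```

>>> play_rows(moves=[[[-26, 3, -3, 0, 0, -0.127], [-27, 0, -2, 0, 0, -0.127], [-26, -4, -3, 0, 0, -0.127], [-25, -7, -3, 0, 0, -0.127], [-25, -10, -2, 0, 0, -0.127]]])

```text
time_s: 15.0
position: [0.5311, -0.256, 0.1645]
tcp_rot: [[-0.717, 0.697, -0.0], [0.697, 0.717, 0.0], [0.0, 0.0, -1.0]]
force: [0.5, 0.7, -0.4]
opening: 0.456
grasp_force: 0.0
```

>>> play_rows(moves=[[[-23, -13, -3, 0, 0, -0.127], [-21, -16, -3, 0, 0, 0], [0, 0, 0, 0, 0, 0], [0, 0, 0, 0, 0, 0]]])

```text
time_s: 15.4
position: [0.5449, -0.3058, 0.17]
tcp_rot: [[-0.796, 0.605, -0.001], [0.605, 0.796, 0.001], [0.001, 0.0, -1.0]]
force: [0.3, 0.4, 0.7]
opening: 0.448
grasp_force: 0.0
```

```bash
python3 - <<'E'
from h import *
np.set_printoptions(precision=4,suppress=True)
p=bot.capture('wrist');cv2.imwrite('pics/j.png',p['image'])
for q,z in(('medium_pan',0),('medium_pan_handle',.058)):
    u,c=pin(p,q)
    if u is not None:print(q,u,c,atz(p,u,z))
r=bot.silhouettes(p,'medium_pan_handle')
print(len(r),[ (x['confidence'],x['centre']) for x in r])
# blue pixels
m=cv2.inRange(cv2.cvtColor(p['image'],cv2.COLOR_BGR2HSV),(105,120,60),(130,255,255));ys,xs=np.nonzero(m)
pc=np.column_stack([xs,ys]).astype(float);mu=pc.mean(0);w,v=np.linalg.eigh(np.cov((pc-mu).T));d=v[:,1];k=(pc-mu)@d
for e in(np.percentile(k,1),np.percentile(k,99)):
    uv=mu+d*e;print('blue end',uv,atz(p,uv,.064))
s=bot.read_state();print(s['position'],s['opening'],s['joint_positions'])
E
```

```text
medium_pan [322.6 122.6] 0.57 [ 0.4928 -0.2646  0.    ]
medium_pan_handle [315.7 244.5] 0.74 [ 0.5856 -0.3442  0.058 ]
1 [(0.65, [315.4, 130.2])]
blue end [330.9652 208.5373] [ 0.5617 -0.3066  0.064 ]
blue end [106.5923 341.3034] [ 0.5347 -0.6068  0.064 ]
[ 0.5449 -0.3044  0.1702] 0.4498021227416669 [-39.4422  32.3334  84.049    0.0121  63.7041 -92.3291]
```

View pics/j.png

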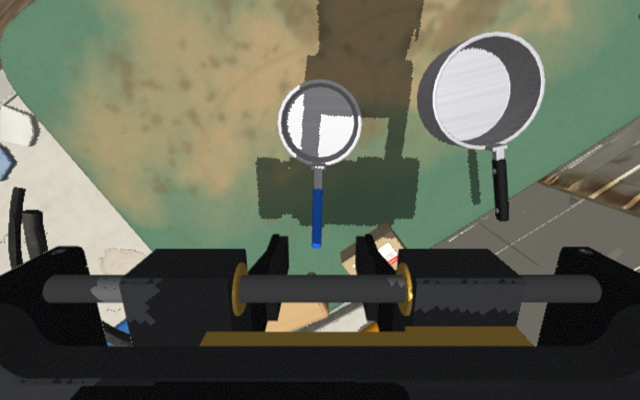

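The wrist view shows the medium pan's rim centred at (319,122) and the blue grip from (319,190) to (316,246), between the fingers' columns. The black handle is at (502,215).

```bash
cat >> h.py <<'E'
def off(p,a,z):
    """offset of pixel a at height z from TCP, in tool mm"""
    s=bot.read_state();return np.array(s['tcp_rot']).T@(atz(p,a,z)-np.array(s['position']))*1000
E
python3 - <<'E'
from h import *
np.set_printoptions(precision=4,suppress=True)
p=bot.capture('wrist')
c=atz(p,(319.5,122),.043);a=atz(p,(319,190),.064);b=atz(p,(316.5,246),.064)
print(c,a,b,np.linalg.norm((a-c)[:2]),np.linalg.norm((b-c)[:2]))
an=np.degrees(np.arctan2(*(b-c)[1::-1]));print('ang',an,np.degrees(np.arctan2(*(b-a)[1::-1])))
d=np.array([np.cos(np.radians(an)),np.sin(np.radians(an))]);L0=c[:2]
L=atz(p,(500,150),.052);Le=atz(p,(503,218),.068);print('black',L,Le,np.degrees(np.arctan2(*(Le-L)[1::-1])), 'large rim c',atz(p,(491,91),.052))
g=c[:2]+d*.073;print('g',g)
plan([*g,.10],an+90,4)
E
```

```text
[ 0.489  -0.2646  0.043 ] [ 0.5394 -0.3033  0.064 ] [ 0.5855 -0.3415  0.064 ] 0.06358172230535798 0.12339022174476552
ang -38.55346292569674 -39.681207027152894
black [ 0.6165 -0.1393  0.052 ] [ 0.6713 -0.1745  0.068 ] -32.737882580366644 large rim c [ 0.5625 -0.1204  0.052 ]
g [ 0.5461 -0.3101]
[[-1,-1,18,0,0,np.float64(0.006)],[-1,-1,17,0,0,np.float64(0.006)],[-1,-1,18,0,0,np.float64(0.006)],[-1,-1,17,0,0,np.float64(0.006)]]
end [ 0.5458 -0.3102  0.1003] 51.5 from [ 0.5451 -0.3046  0.1703] 52.9
```

>>> play_rows(moves=[[[-1, -1, 25, 0, 0, 0.006], [-1, -1, 30, 0, 0, 0.006], [-1, -1, 30, 0, 0, 0.006], [-1, -1, 25, 0, 0, 0.006], [0, 0, 10, 0, 0, 0]]])

```text
time_s: 16.15
position: [0.5447, -0.3098, 0.048]
tcp_rot: [[-0.782, 0.623, -0.004], [0.623, 0.782, 0.003], [0.005, 0.0, -1.0]]
force: [-0.5, 0.4, 1.0]
opening: 0.454
grasp_force: 0.0
```

```bash
python3 - <<'E'
from h import *
np.set_printoptions(precision=4,suppress=True)
p=bot.capture('wrist');s=bot.read_state();print(s['position'],s['force'])
m=cv2.inRange(cv2.cvtColor(p['image'],cv2.COLOR_BGR2HSV),(105,120,60),(130,255,255));m[:, :230]=0;m[:,430:]=0;m[330:]=0
n,l,st,ce=cv2.connectedComponentsWithStats(m);i=1+np.argmax(st[1:,4]);print(st[i],ce[i])
ys,xs=np.nonzero(l==i)
for r in range(ys.min()+2,ys.max(),12):
    c=xs[ys==r];print(r,c.min(),c.max(),off(p,((c.min()+c.max())/2,r),.064))
E
```

```text
[ 0.5445 -0.3097  0.0475] [-1.5187  0.2579 -0.9161]
[312 235  17  40 647] [319.9088 254.8748]
237 312 328 [  8.1677  -0.7795 -16.4532]
249 312 328 [  0.439   -0.784  -16.4961]
261 312 327 [ -7.4818  -1.0902 -16.5401]
273 313 327 [-15.6009  -0.7932 -16.5851]
```

>>> play_rows(moves=[[[-4, 0, 5, 0, 0, 0], [0, 0, 5, 0, 0, 0], [0, 0, 4, 0, 0, 0], [0, 0, 0, 0, 0, 0]]])

```text
time_s: 16.6
position: [0.5493, -0.314, 0.0367]
tcp_rot: [[-0.782, 0.623, 0.0], [0.623, 0.782, -0.0], [-0.0, -0.0, -1.0]]
force: [-1.1, 0.1, 0.0]
opening: 0.452
grasp_force: 0.0
```

>>> play_rows(moves=[[[0, 0, 0, 0, 0, 0], [0, 0, 0, 0, 0, 0], [0, 0, 0, 0, 0, 0], [0, 0, 0, 0, 0, 0], [0, 0, 0, 0, 0, 0]]], fingers=-1)

```text
time_s: 17.1
position: [0.5493, -0.3141, 0.0366]
tcp_rot: [[-0.782, 0.623, 0.0], [0.623, 0.782, -0.0], [-0.0, -0.0, -1.0]]
force: [-0.3, -0.3, 0.5]
opening: 0.111
grasp_force: 30.0
```

>>> play_rows(moves=[[[0, 0, 0, 0, 0, 0], [0, 0, 0, 0, 0, 0]]])

```text
time_s: 17.3
position: [0.5493, -0.3141, 0.0366]
tcp_rot: [[-0.782, 0.623, 0.0], [0.623, 0.782, -0.0], [-0.0, -0.0, -1.0]]
force: [-0.2, -0.2, 1.1]
opening: 0.117
grasp_force: 30.0
```

>>> play_rows(moves=[[[0, 0, -5, 0, 0, 0], [0, 0, -15, 0, 0, 0], [0, 0, -25, 0, 0, 0], [0, 0, -30, 0, 0, 0], [0, 0, -20, 0, 0, 0]]])

```text
time_s: 17.8
position: [0.5501, -0.3146, 0.1346]
tcp_rot: [[-0.782, 0.623, 0.003], [0.623, 0.782, -0.002], [-0.003, -0.0, -1.0]]
force: [1.0, -0.8, -1.0]
opening: 0.113
grasp_force: 30.0
```

```bash
python3 - <<'E'
from h import *
np.set_printoptions(precision=4,suppress=True)
p=bot.capture('wrist');s=bot.read_state();print(s['position'],s['grasp_force'],s['opening'],s['moment'])
P={n:bot.capture(n) for n in('side','top')};P['wrist']=p
for q in('medium_pan','medium_pan_handle','large_pan','large_pan_handle'):
    for n in P:
        u,c=pin(P[n],q)
        if u is not None:print(q,n,u,round(c,2),off(P[n],u,(.058 if 'handle' in q else 0)+s['position'][2]-.0366) if q[0]=='m' else atz(P[n],u,.062 if 'handle' in q else 0))
for n in P:
    r=bot.silhouettes(P[n],'medium_pan')
    if r: ys,xs=np.nonzero(r[0]['pixels']);print(n,r[0]['confidence'],xs.min(),xs.max(),ys.min(),ys.max())
E
```

```text
[ 0.5517 -0.3159  0.1378] 29.99976485967636 0.10945454397092833 [-0.0961 -0.1686  0.0044]
medium_pan side [319.  247.1] 0.77 [64.2803  3.4658 30.8521]
medium_pan top [389.6 219.1] 0.7 [63.1025  8.6583 29.8616]
medium_pan wrist [325.9 115.3] 0.62 [74.0088  3.0326 29.3226]
medium_pan_handle side [319.2 174.3] 0.73 [197.2554 189.2561 -28.5598]
medium_pan_handle wrist [321.5 320.6] 0.81 [-45.1696   0.1921 -29.3214]
large_pan side [340.9 234.1] 0.53 [ 0.5723 -0.1263  0.    ]
large_pan top [336.2 201.7] 0.63 [ 0.5639 -0.1269  0.    ]
large_pan wrist [481.5  76.7] 0.9 [ 0.56   -0.1253  0.    ]
large_pan_handle side [381.7 229.4] 0.63 [ 0.681  -0.1746  0.062 ]
large_pan_handle top [355.4 164.1] 0.95 [ 0.6664 -0.176   0.062 ]
large_pan_handle wrist [322.3 322.8] 0.63 [ 0.6468 -0.3905  0.062 ]
side 0.86 301 359 230 258
top 0.77 375 390 208 231
wrist 0.81 247 396 37 331
```

```bash
python3 - <<'E'
from h import *
plan([.636,-.101,.138],108.5,9)
E
```

```text
[[7,25,-1,0,0,np.float64(-0.111)],[5,25,0,0,0,np.float64(-0.111)],[1,25,-1,0,0,np.float64(-0.111)],[-1,26,-1,0,0,np.float64(-0.111)],[-4,25,-1,0,0,np.float64(-0.111)]]
[[-7,25,0,0,0,np.float64(-0.111)],[-9,23,-1,0,0,np.float64(-0.111)],[-12,23,-1,0,0,np.float64(-0.111)],[-15,21,-1,0,0,np.float64(-0.111)]]
end [ 0.6364 -0.1009  0.1384] 108.7 from [ 0.5492 -0.314   0.1314] 51.5
```

>>> play_rows(moves=[[[7, 25, -1, 0, 0, -0.111], [5, 25, 0, 0, 0, -0.111], [1, 25, -1, 0, 0, -0.111], [-1, 26, -1, 0, 0, -0.111], [-4, 25, -1, 0, 0, -0.111]]])

```text
time_s: 19.2
position: [0.5979, -0.1947, 0.1356]
tcp_rot: [[-0.994, 0.113, 0.0], [0.113, 0.994, 0.0], [-0.0, 0.0, -1.0]]
force: [-0.0, 0.8, -1.5]
opening: 0.11
grasp_force: 30.0
```

>>> play_rows(moves=[[[-7, 25, 0, 0, 0, -0.111], [-9, 23, -1, 0, 0, -0.111], [-12, 23, -1, 0, 0, -0.111], [-15, 21, -1, 0, 0, -0.111], [0, 0, 0, 0, 0, 0]]])

```text
time_s: 19.7
position: [0.6375, -0.0977, 0.1387]
tcp_rot: [[-0.946, -0.325, 0.001], [-0.325, 0.946, 0.001], [-0.002, 0.001, -1.0]]
force: [-0.0, -0.0, -1.4]
opening: 0.112
grasp_force: 30.0
```

```bash
python3 - <<'E'
from h import *
np.set_printoptions(precision=4,suppress=True)
for i in range(3): bot.capture('top')
P={n:bot.capture(n) for n in('wrist','side','top')};s=bot.read_state();print(s['position'],s['grasp_force'])
z0=s['position'][2]-.0366
for q in('medium_pan','large_pan','large_pan_handle'):
    o=[]
    for n in P:
        u,c=pin(P[n],q)
        if u is not None:
            o.append((P[n],u));print(q,n,u,round(c,2),atz(P[n],u,z0 if q[0]=='m' else .062 if 'handle' in q else 0))
    if len(o)>1:print(tri(o))
S=P['side']['image'][165:265,290:390]
cv2.imwrite('pics/k.png',np.hstack([cv2.resize(S,(400,400),interpolation=cv2.INTER_CUBIC),P['wrist']['image'][:,120:520]]))
np.save('w.npy',P['wrist'],allow_pickle=True)
E
```

```text
[ 0.636  -0.102   0.1384] 29.99981850385666
medium_pan wrist [323.6 117.9] 0.94 [ 0.5652 -0.123   0.1018]
medium_pan side [341.1 207.7] 0.89 [ 0.5699 -0.1232  0.1018]
medium_pan top [334.7 202.2] 0.52 [ 0.5462 -0.1159  0.1018]
(array([ 0.5611, -0.1191,  0.0949]), np.float64(0.013965279798783266))
large_pan top [335.  201.3] 0.4 [ 0.565  -0.1232  0.    ]
large_pan_handle wrist [233.2 211.2] 0.63 [ 0.6682 -0.173   0.062 ]
large_pan_handle side [382.  230.4] 0.85 [ 0.6813 -0.1786  0.062 ]
(array([ 0.6774, -0.1739,  0.0545]), np.float64(0.005625239018936329))
```

View pics/k.png

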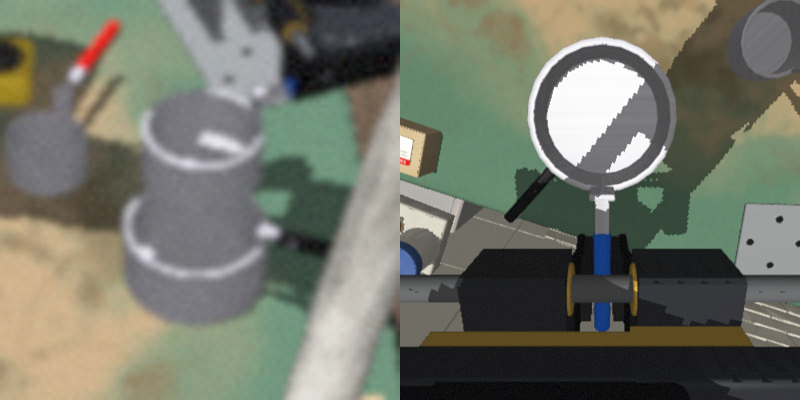

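The side view shows the medium pan level above the large one, with rim centres at crop columns 203 and 196. The wrist view shows the blue handle gripped squarely, with black 45° away. I'll fit the rim circles in the side image to check relative centring.

```bash
cat >> h.py <<'E'
def proj(p,X):
    c=np.array(p['R'])@np.array(X).T+np.array(p['t'])[:,None];return (c[:2]/c[2]).T*[p['fx'],p['fy']]+[p['cx'],p['cy']]
def rimfit(p,x0,r,z,span=.015,zs=(0,),arc=None):
    g=cv2.GaussianBlur(cv2.cvtColor(p['image'],cv2.COLOR_BGR2GRAY),(0,0),.7).astype(np.float32)
    a=np.linspace(0,2*np.pi,180) if arc is None else np.radians(np.linspace(*arc,120));best=[]
    for dz in zs:
        for x in np.arange(-span,span+1e-6,.001):
            for y in np.arange(-span,span+1e-6,.001):
                c=np.array([x0[0]+x,x0[1]+y,z+dz]);s=0
                for rr,w in((r-.002,1),(r+.005,-.5),(r-.009,-.5)):
                    X=c+np.column_stack([rr*np.cos(a),rr*np.sin(a),0*a]);u=proj(p,X).astype(np.float32)
                    v=cv2.remap(g,u[None,:,0],u[None,:,1],cv2.INTER_LINEAR)[0];s+=w*np.minimum(v,235).mean()
                best.append((s,*c))
    best.sort(reverse=True);return np.array(best[:6]).mean(0),np.array(best[:6]).std(0)
E
python3 - <<'E'
from h import *
np.set_printoptions(precision=4,suppress=True)
S=bot.capture('side');W=bot.capture('wrist');z0=bot.read_state()['position'][2]-.0366
print('side large front',rimfit(S,(.568,-.125),.052,.052,arc=(-190,10)))
print('side med',rimfit(S,(.568,-.123),.042,z0+.043,zs=(-.006,-.003,0,.003)))
print('wrist med',rimfit(W,(.566,-.123),.042,z0+.043,zs=(-.006,-.003,0,.003)))
E
```

```text
side large front (array([32.1253,  0.5648, -0.1238,  0.052 ]), array([0.4358, 0.0007, 0.0007, 0.    ]))
side med (array([18.0705,  0.5663, -0.124 ,  0.1453]), array([0.1129, 0.0005, 0.0022, 0.0021]))
wrist med (array([97.6207,  0.5655, -0.1243,  0.1418]), array([1.4506, 0.0005, 0.0005, 0.0017]))
```

Medium and large agree to within 1.5 mm. Lowering now.

>>> play_rows(moves=[[[1, 0, 10, 0, 0, 0], [0, 0, 15, 0, 0, 0], [0, 0, 15, 0, 0, 0], [0, 0, 10, 0, 0, 0], [0, 0, 0, 0, 0, 0]]])

```text
time_s: 21.05
position: [0.6335, -0.1006, 0.0855]
tcp_rot: [[-0.947, -0.32, -0.005], [-0.32, 0.947, 0.002], [0.004, 0.003, -1.0]]
force: [-0.8, 0.1, -0.9]
opening: 0.107
grasp_force: 30.0
```

>>> play_rows(moves=[[[0, 0, 8, 0, 0, 0], [0, 0, 8, 0, 0, 0], [0, 0, 4, 0, 0, 0], [0, 0, 0, 0, 0, 0]]])

```text
time_s: 21.45
position: [0.6349, -0.1011, 0.0677]
tcp_rot: [[-0.947, -0.32, -0.001], [-0.32, 0.947, 0.0], [0.001, 0.001, -1.0]]
force: [0.0, -0.2, -1.3]
opening: 0.108
grasp_force: 30.0
```

>>> play_rows(moves=[[[0, 0, 7, 0, 0, 0], [0, 0, 7, 0, 0, 0], [0, 0, 4, 0, 0, 0], [0, 0, 0, 0, 0, 0]]])

```text
time_s: 21.85
position: [0.6347, -0.101, 0.0495]
tcp_rot: [[-0.947, -0.32, -0.002], [-0.32, 0.947, 0.001], [0.001, 0.001, -1.0]]
force: [0.2, 0.1, -0.1]
opening: 0.11
grasp_force: 30.0
```

>>> play_rows(moves=[[[0, 0, 3, 0, 0, 0], [0, 0, 3, 0, 0, 0], [0, 0, 0, 0, 0, 0]]])

```text
time_s: 22.15
position: [0.6351, -0.1011, 0.0441]
tcp_rot: [[-0.947, -0.32, -0.001], [-0.32, 0.947, 0.0], [0.001, 0.0, -1.0]]
force: [-0.3, 0.3, -0.9]
opening: 0.108
grasp_force: 30.0
```

>>> play_rows(moves=[[[0, 0, 2, 0, 0, 0], [0, 0, 0, 0, 0, 0]]])

```text
time_s: 22.35
position: [0.6353, -0.1012, 0.0423]
tcp_rot: [[-0.947, -0.321, -0.0], [-0.321, 0.947, 0.0], [0.0, 0.0, -1.0]]
force: [-0.2, -0.3, -0.8]
opening: 0.111
grasp_force: 30.0
```

```bash
python3 - <<'E'
from h import *
np.set_printoptions(precision=4,suppress=True)
S=bot.capture('side');W=bot.capture('wrist');s=bot.read_state();print(s['position'],s['force'],s['moment'])
print('side large front',rimfit(S,(.565,-.124),.052,.052,arc=(-190,10)))
print('side med',rimfit(S,(.565,-.123),.042,.047,zs=(-.004,0,.004,.008)))
print('wrist med',rimfit(W,(.565,-.123),.042,.047,zs=(-.004,0,.004,.008)))
print('wrist large',rimfit(W,(.565,-.123),.052,.052,arc=(30,360)))
E
```

```text
[ 0.6354 -0.1012  0.0425] [ 0.1748  0.669  -0.6281] [ 0.076  -0.0236 -0.0677]
side large front (array([20.3598,  0.5655, -0.115 ,  0.052 ]), array([0.1135, 0.0005, 0.0008, 0.    ]))
side med (array([14.0033,  0.5668, -0.1278,  0.0523]), array([0.036 , 0.0004, 0.0032, 0.003 ]))
wrist med (array([101.3137,   0.5647,  -0.1245,   0.0457]), array([1.841 , 0.0005, 0.0005, 0.0019]))
wrist large (array([83.3083,  0.5632, -0.1252,  0.052 ]), array([2.8232, 0.0007, 0.0007, 0.    ]))
```

>>> play_rows(moves=[[[0, 0, 1, 0, 0, 0], [0, 0, 1, 0, 0, 0], [0, 0, 0, 0, 0, 0]]])

```text
time_s: 22.75
position: [0.6356, -0.1013, 0.0407]
tcp_rot: [[-0.947, -0.321, 0.0], [-0.321, 0.947, -0.0], [-0.0, -0.0, -1.0]]
force: [0.2, 0.8, -0.1]
opening: 0.107
grasp_force: 30.0
```

>>> play_rows(moves=[[[0, 0, 0, 0, 0, 0], [0, 0, 0, 0, 0, 0], [0, 0, 0, 0, 0, 0], [0, 0, 0, 0, 0, 0]]], fingers=-0.3)

```text
time_s: 23.15
position: [0.6353, -0.1012, 0.0405]
tcp_rot: [[-0.947, -0.32, -0.0], [-0.32, 0.947, -0.0], [0.0, 0.0, -1.0]]
force: [-0.8, -0.0, -0.5]
opening: 0.324
grasp_force: 0.0
```

>>> play_rows(moves=[[[0, 0, -10, 0, 0, 0], [0, 0, -30, 0, 0, 0], [0, 0, -40, 0, 0, 0], [0, 0, -40, 0, 0, 0], [0, 0, 0, 0, 0, 0]]])

```text
time_s: 23.65
position: [0.64, -0.1027, 0.1679]
tcp_rot: [[-0.947, -0.321, 0.013], [-0.321, 0.947, -0.005], [-0.011, -0.009, -1.0]]
force: [0.9, -1.3, 0.4]
opening: 0.353
grasp_force: 0.0
```

```bash
python3 - <<'E'
from h import *
np.set_printoptions(precision=4,suppress=True)
W=bot.capture('wrist');s=bot.read_state();print(s['position'],s['opening'],s['joint_positions'])
print('wrist med',rimfit(W,(.565,-.124),.042,.047,zs=(-.006,-.003,0,.003,.006)))
print('wrist large',rimfit(W,(.565,-.124),.052,.052))
for q in('medium_pan_handle','large_pan_handle'):
    u,c=pin(W,q);
    if u is not None:print(q,u,c,atz(W,u,.062))
g=np.array([.459,.001])+.075*np.array([np.cos(np.radians(63)),np.sin(np.radians(63))]);print(g)
plan([*g,.17],-27,16)
E
```

```text
[ 0.638  -0.102   0.1649] 0.3466155602772679 [ -18.9779   34.0686   81.4664   -0.0016   63.9655 -127.6756]
wrist med (array([76.66  ,  0.5642, -0.1247,  0.0465]), array([2.5283, 0.0004, 0.0005, 0.0021]))
wrist large (array([85.3706,  0.5635, -0.125 ,  0.052 ]), array([3.6234, 0.0005, 0.0008, 0.    ]))
medium_pan_handle [322.1 234.9] 0.69 [ 0.6818 -0.0881  0.062 ]
large_pan_handle [243.9 200.2] 0.57 [ 0.6717 -0.1732  0.062 ]
[0.493  0.0678]
[[5,13,-1,0,0,np.float64(0.148)],[7,12,0,0,0,np.float64(0.148)],[8,11,-1,0,0,np.float64(0.148)],[10,9,0,0,0,np.float64(0.148)],[12,8,-1,0,0,np.float64(0.148)]]
[[12,6,0,0,0,np.float64(0.148)],[13,4,-1,0,0,np.float64(0.148)],[14,2,-1,0,0,np.float64(0.148)],[14,1,0,0,0,np.float64(0.148)],[13,-2,-1,0,0,np.float64(0.148)]]
[[13,-4,0,0,0,np.float64(0.148)],[13,-6,-1,0,0,np.float64(0.148)],[12,-7,-1,0,0,np.float64(0.148)],[10,-9,0,0,0,np.float64(0.148)],[9,-11,-1,0,0,np.float64(0.148)]]
[[7,-12,0,0,0,np.float64(0.148)]]
end [0.4928 0.0681 0.1697] -27.0 from [ 0.6349 -0.101   0.1607] 108.7
```

The nest is good: centres within 1 mm and handles about 41° apart. Now the small pan's handle.

>>> play_rows(moves=[[[5, 13, -1, 0, 0, 0.148], [7, 12, 0, 0, 0, 0.148], [8, 11, -1, 0, 0, 0.148], [10, 9, 0, 0, 0, 0.148], [12, 8, -1, 0, 0, 0.148]]], fingers=-0.1)

```text
time_s: 24.3
position: [0.5889, -0.0475, 0.1613]
tcp_rot: [[-0.913, 0.408, -0.005], [0.408, 0.913, 0.001], [0.005, -0.001, -1.0]]
force: [0.1, -0.2, -0.0]
opening: 0.45
grasp_force: 0.0
```

>>> play_rows(moves=[[[12, 6, 0, 0, 0, 0.148], [13, 4, -1, 0, 0, 0.148], [14, 2, -1, 0, 0, 0.148], [14, 1, 0, 0, 0, 0.148], [13, -2, -1, 0, 0, 0.148]]])

```text
time_s: 24.8
position: [0.5449, 0.005, 0.1645]
tcp_rot: [[-0.399, 0.917, -0.005], [0.917, 0.399, 0.001], [0.003, -0.004, -1.0]]
force: [0.1, 0.0, -0.8]
opening: 0.451
grasp_force: 0.0
```

>>> play_rows(moves=[[[13, -4, 0, 0, 0, 0.148], [13, -6, -1, 0, 0, 0.148], [12, -7, -1, 0, 0, 0.148], [10, -9, 0, 0, 0, 0.148], [9, -11, -1, 0, 0, 0.148]]])

```text
time_s: 25.3
position: [0.5005, 0.058, 0.1677]
tcp_rot: [[0.323, 0.946, -0.004], [0.946, -0.323, 0.0], [-0.001, -0.004, -1.0]]
force: [-0.0, -0.9, 0.1]
opening: 0.453
grasp_force: 0.0
```

>>> play_rows(moves=[[[7, -12, 0, 0, 0, 0.148], [0, 0, 20, 0, 0, 0], [0, 0, 25, 0, 0, 0], [0, 0, 20, 0, 0, 0], [0, 0, 0, 0, 0, 0]]])

```text
time_s: 25.8
position: [0.4896, 0.0682, 0.101]
tcp_rot: [[0.454, 0.891, -0.01], [0.891, -0.454, 0.001], [-0.004, -0.009, -1.0]]
force: [-0.2, 0.5, 0.8]
opening: 0.448
grasp_force: 0.0
```

```bash
python3 - <<'E'
from h import *
np.set_printoptions(precision=4,suppress=True)
bot.capture('top');p=bot.capture('wrist');s=bot.read_state();print(s['position'],s['tcp_rot'][1],s['opening'])
h=cv2.cvtColor(p['image'],cv2.COLOR_BGR2HSV)
m=cv2.inRange(h,(0,140,60),(8,255,255))|cv2.inRange(h,(172,140,60),(180,255,255))
n,l,st,ce=cv2.connectedComponentsWithStats(m);i=1+np.argmax(st[1:,4]);print(st[i],ce[i])
ys,xs=np.nonzero(l==i)
for r in np.linspace(ys.min()+3,ys.max()-1,6).astype(int):
    c=xs[ys==r];print(r,c.min(),c.max(),off(p,((c.min()+c.max())/2,r),.060))
for q,z in(('small_pan',0),('small_pan_handle',.054)):
    u,c=pin(p,q)
    if u is not None:print(q,u,c,off(p,u,z))
E
```

```text
[0.4922 0.068  0.1035] [ 0.8911 -0.4538  0.0003] 0.4529125908265574
[ 321  155   15   81 1015] [327.9586 194.87  ]
158 323 334 [44.9413  3.0327 43.4274]
173 323 334 [33.7054  3.1173 43.4411]
188 322 334 [22.1347  2.8251 43.4563]
203 322 334 [10.2162  2.9091 43.4709]
218 322 333 [-2.0685  2.6048 43.487 ]
234 322 332 [-15.5937   2.2962  43.5048]
small_pan [323.5 265.9] 0.71 [-77.5533  -1.2129 104.3201]
small_pan_handle [329.4 165.4] 0.6 [37.7557  2.4244 50.8157]
```

>>> play_rows(moves=[[[0, 3, 10, 0, 0, 0], [0, 0, 18, 0, 0, 0], [0, 0, 20, 0, 0, 0], [0, 0, 15, 0, 0, 0], [0, 0, 6, 0, 0, 0]]])

```text
time_s: 26.5
position: [0.4956, 0.0665, 0.0344]
tcp_rot: [[0.454, 0.891, -0.001], [0.891, -0.454, 0.0], [-0.001, -0.001, -1.0]]
force: [0.2, -0.4, -0.7]
opening: 0.452
grasp_force: 0.0
```

>>> play_rows(moves=[[[0, 0, 2, 0, 0, 0], [0, 0, 0, 0, 0, 0]]])

```text
time_s: 26.7
position: [0.4963, 0.0665, 0.0336]
tcp_rot: [[0.454, 0.891, 0.001], [0.891, -0.454, -0.0], [0.0, 0.001, -1.0]]
force: [0.4, 0.6, -0.1]
opening: 0.448
grasp_force: 0.0
```

>>> play_rows(moves=[[[0, 0, 0, 0, 0, 0], [0, 0, 0, 0, 0, 0], [0, 0, 0, 0, 0, 0], [0, 0, 0, 0, 0, 0], [0, 0, 0, 0, 0, 0]]], fingers=-1)

```text
time_s: 27.2
position: [0.496, 0.0666, 0.0336]
tcp_rot: [[0.454, 0.891, 0.0], [0.891, -0.454, -0.0], [0.0, 0.0, -1.0]]
force: [-0.8, -0.3, 0.8]
opening: 0.111
grasp_force: 30.0
```

>>> play_rows(moves=[[[0, 0, 0, 0, 0, 0], [0, 0, 0, 0, 0, 0]]])

```text
time_s: 27.4
position: [0.4961, 0.0666, 0.0336]
tcp_rot: [[0.454, 0.891, 0.0], [0.891, -0.454, 0.0], [0.0, 0.0, -1.0]]
force: [0.5, 0.9, 1.1]
opening: 0.107
grasp_force: 30.0
```

>>> play_rows(moves=[[[0, 0, -5, 0, 0, 0], [0, 0, -20, 0, 0, 0], [0, 0, -35, 0, 0, 0], [0, 0, -30, 0, 0, 0], [0, 0, -10, 0, 0, 0]]])

```text
time_s: 27.9
position: [0.4977, 0.0665, 0.1362]
tcp_rot: [[0.454, 0.891, 0.005], [0.891, -0.454, -0.0], [0.002, 0.005, -1.0]]
force: [1.0, -0.1, -1.1]
opening: 0.11
grasp_force: 30.0
```

```bash
python3 - <<'E'
from h import *
np.set_printoptions(precision=4,suppress=True)
bot.capture('top');p=bot.capture('wrist');s=bot.read_state();print(s['position'],s['grasp_force'],s['opening'])
for q,z in(('small_pan',0),('small_pan_handle',.054)):
    u,c=pin(p,q)
    if u is not None:print(q,u,c,off(p,u,z+s['position'][2]-.033))
C=np.array([.5642,-.1247]);a=np.radians(62);d=np.array([np.cos(a),np.sin(a)])
plan([*(C+.076*d),.15],-28,6)
E
```

```text
[0.497  0.0665 0.1348] 29.957977831363678 0.11286358434025806
small_pan [320.5 308.4] 0.69 [-77.4664   0.4117  31.6967]
small_pan_handle [319.4 184.9] 0.59 [ 41.2562   0.4092 -23.1404]
[[-11,25,-3,0,0,np.float64(0.003)],[-10,25,-3,0,0,np.float64(0.003)],[-10,25,-3,0,0,np.float64(0.003)],[-11,25,-3,0,0,np.float64(0.003)],[-10,25,-2,0,0,np.float64(0.003)]]
[[-10,25,-3,0,0,np.float64(0.003)]]
end [ 0.5997 -0.0575  0.1497] -28.0 from [0.4951 0.0666 0.1327] -27.0
```

>>> play_rows(moves=[[[-11, 25, -3, 0, 0, 0.003], [-10, 25, -3, 0, 0, 0.003], [-10, 25, -3, 0, 0, 0.003], [-11, 25, -3, 0, 0, 0.003], [-10, 25, -2, 0, 0, 0.003]]])

```text
time_s: 28.6
position: [0.5824, -0.0376, 0.1452]
tcp_rot: [[0.467, 0.884, -0.004], [0.884, -0.467, 0.001], [-0.001, -0.004, -1.0]]
force: [0.1, -0.0, -1.0]
opening: 0.111
grasp_force: 30.0
```

>>> play_rows(moves=[[[-10, 25, 0, 0, 0, 0.003], [0, 0, 0, 0, 0, 0], [0, 0, 0, 0, 0, 0]]])

```text
time_s: 28.9
position: [0.5991, -0.0575, 0.1451]
tcp_rot: [[0.471, 0.882, -0.005], [0.882, -0.471, 0.002], [-0.001, -0.005, -1.0]]
force: [-1.4, 1.1, -1.0]
opening: 0.11
grasp_force: 30.0
```

```bash
python3 - <<'E'
from h import *
np.set_printoptions(precision=4,suppress=True)
S=bot.capture('side');p=bot.capture('wrist');s=bot.read_state();print(s['position'],s['grasp_force'])
z0=s['position'][2]-.0333
for n,P in(('w',p),('s',S)):
    u,c=pin(P,'small_pan');
    if u is not None:print(n,u,c,atz(P,u,z0))
print('side small',rimfit(S,(.564,-.125),.032,z0+.034,zs=(-.004,0,.004)))
print('side large',rimfit(S,(.564,-.125),.052,.052,arc=(-190,10)))
print('side med',rimfit(S,(.564,-.125),.042,.047,arc=(-190,10)))
print('wrist small',rimfit(p,(.564,-.125),.032,z0+.034,zs=(-.004,0,.004),arc=(80,220)))
T=np.array(s['tcp_rot']);print('nominal',np.array(s['position'])+T@[-.0765,.0,0])
E
```

```text
[ 0.5986 -0.0565  0.1458] 29.957444071769714
w [320.  306.6] 0.63 [ 0.5612 -0.1225  0.1125]
s [337.  206.6] 0.92 [ 0.5576 -0.13    0.1125]
side small (array([26.5529,  0.5615, -0.127 ,  0.1465]), array([0.1304, 0.0005, 0.0037, 0.0033]))
side large (array([25.041 ,  0.5635, -0.121 ,  0.052 ]), array([0.1886, 0.0005, 0.0008, 0.    ]))
side med (array([25.0345,  0.5668, -0.1262,  0.047 ]), array([0.2052, 0.0007, 0.0007, 0.    ]))
wrist small (array([25.8465,  0.5595, -0.1387,  0.1505]), array([0.5511, 0.001 , 0.0005, 0.    ]))
nominal [ 0.5627 -0.124   0.1459]
```

>>> play_rows(moves=[[[1, 2, 10, 0, 0, 0], [0, 0, 15, 0, 0, 0], [0, 0, 15, 0, 0, 0], [0, 0, 8, 0, 0, 0], [0, 0, 0, 0, 0, 0]]])

```text
time_s: 29.6
position: [0.6015, -0.0569, 0.0978]
tcp_rot: [[0.469, 0.883, -0.003], [0.883, -0.469, 0.001], [-0.001, -0.003, -1.0]]
force: [0.1, -0.8, -1.1]
opening: 0.11
grasp_force: 30.0
```

```bash
python3 - <<'E'
from h import *
np.set_printoptions(precision=4,suppress=True)
S=bot.capture('side');T=bot.capture('top');s=bot.read_state();print(s['position'])
z0=s['position'][2]-.0333
for n,P in(('s',S),('t',T)):
  for q,z in (('small_pan',z0),('medium_pan',.004),('large_pan',0)):
    u,c=pin(P,q);
    if u is not None:print(n,q,u,round(c,2),atz(P,u,z))
print('side small',rimfit(S,(.564,-.125),.032,z0+.034))
print('side large',rimfit(S,(.564,-.125),.052,.052,arc=(-190,10)))
print('top small',rimfit(T,(.564,-.125),.032,z0+.034))
print('top large',rimfit(T,(.564,-.125),.052,.052))
print('top med',rimfit(T,(.564,-.125),.042,.047))
print('nominal',np.array(s['position'])+np.array(s['tcp_rot'])@[-.0765,.0,0])
E
```

```text
[ 0.603  -0.0574  0.0995]
s small_pan [339.9 219.5] 0.73 [ 0.5668 -0.1336  0.0662]
s medium_pan [339.8 231.9] 0.79 [ 0.5693 -0.121   0.004 ]
s large_pan [340.4 235. ] 0.59 [ 0.5705 -0.13    0.    ]
t small_pan [337.3 196.7] 0.93 [ 0.5679 -0.1252  0.0662]
t medium_pan [336.3 199.8] 0.49 [ 0.5691 -0.1268  0.004 ]
t large_pan [336.1 201.4] 0.88 [ 0.5648 -0.1265  0.    ]
side small (array([26.8484,  0.5638, -0.1272,  0.1002]), array([0.37  , 0.0007, 0.0007, 0.    ]))
side large (array([24.6594,  0.5635, -0.121 ,  0.052 ]), array([0.1701, 0.0005, 0.0008, 0.    ]))
top small (array([33.0317,  0.5515, -0.1155,  0.1002]), array([0.6027, 0.0005, 0.001 , 0.    ]))
top large (array([23.7166,  0.5652, -0.1228,  0.052 ]), array([0.6749, 0.0007, 0.0007, 0.    ]))
top med (array([29.2702,  0.5677, -0.1217,  0.047 ]), array([0.9662, 0.0007, 0.0007, 0.    ]))
nominal [ 0.567  -0.125   0.0995]
```

Small and medium centres agree within about 2 mm. Continuing down slowly.

>>> play_rows(moves=[[[0, 0, 8, 0, 0, 0], [0, 0, 8, 0, 0, 0], [0, 0, 6, 0, 0, 0], [0, 0, 0, 0, 0, 0]]])

```text
time_s: 30.4
position: [0.6016, -0.0573, 0.0759]
tcp_rot: [[0.47, 0.883, -0.003], [0.883, -0.47, 0.001], [-0.001, -0.003, -1.0]]
force: [0.6, -0.2, -1.8]
opening: 0.109
grasp_force: 30.0
```

>>> play_rows(moves=[[[0, 0, 7, 0, 0, 0], [0, 0, 7, 0, 0, 0], [0, 0, 4, 0, 0, 0], [0, 0, 0, 0, 0, 0]]])

```text
time_s: 30.8
position: [0.6022, -0.0574, 0.0585]
tcp_rot: [[0.47, 0.883, -0.002], [0.883, -0.47, 0.0], [-0.0, -0.002, -1.0]]
force: [-0.2, 1.1, -1.0]
opening: 0.108
grasp_force: 30.0
```

>>> play_rows(moves=[[[0, 0, 5, 0, 0, 0], [0, 0, 4, 0, 0, 0], [0, 0, 0, 0, 0, 0]]])

```text
time_s: 31.1
position: [0.6023, -0.0575, 0.0498]
tcp_rot: [[0.47, 0.883, -0.001], [0.883, -0.47, 0.0], [-0.0, -0.001, -1.0]]
force: [-0.6, 0.5, -0.6]
opening: 0.111
grasp_force: 30.0
```

Pan underside is at about 0.0165; the target is 0.008.

>>> play_rows(moves=[[[0, 0, 3, 0, 0, 0], [0, 0, 2, 0, 0, 0], [0, 0, 0, 0, 0, 0]]])

```text
time_s: 31.4
position: [0.6026, -0.0575, 0.0452]
tcp_rot: [[0.47, 0.883, -0.0], [0.883, -0.47, 0.0], [-0.0, -0.0, -1.0]]
force: [-0.9, -0.2, -1.2]
opening: 0.111
grasp_force: 30.0
```

>>> play_rows(moves=[[[0, 0, 2, 0, 0, 0], [0, 0, 1, 0, 0, 0], [0, 0, 0, 0, 0, 0]]])

```text
time_s: 31.7
position: [0.6027, -0.0576, 0.0423]
tcp_rot: [[0.47, 0.883, -0.0], [0.883, -0.47, 0.0], [-0.0, -0.0, -1.0]]
force: [0.2, -0.4, -0.7]
opening: 0.108
grasp_force: 30.0
```

>>> play_rows(moves=[[[0, 0, 1, 0, 0, 0], [0, 0, 0, 0, 0, 0]]])

```text
time_s: 31.9
position: [0.603, -0.0576, 0.0417]
tcp_rot: [[0.47, 0.883, 0.0], [0.883, -0.47, -0.0], [0.0, 0.0, -1.0]]
force: [-0.7, 0.0, 0.7]
opening: 0.107
grasp_force: 30.0
```

>>> play_rows(moves=[[[0, 0, 0, 0, 0, 0], [0, 0, 0, 0, 0, 0], [0, 0, 0, 0, 0, 0], [0, 0, 0, 0, 0, 0]]], fingers=-0.3)

```text
time_s: 32.3
position: [0.6028, -0.0576, 0.0415]
tcp_rot: [[0.47, 0.883, 0.0], [0.883, -0.47, -0.0], [-0.0, 0.0, -1.0]]
force: [-0.1, -0.7, -0.2]
opening: 0.329
grasp_force: 0.0
```

>>> play_rows(moves=[[[0, 0, -10, 0, 0, 0], [0, 0, -30, 0, 0, 0], [0, 0, -40, 0, 0, 0], [0, 0, -40, 0, 0, 0], [0, 0, 0, 0, 0, 0]]])

```text
time_s: 32.8
position: [0.6073, -0.0587, 0.1684]
tcp_rot: [[0.47, 0.883, 0.013], [0.883, -0.47, -0.004], [0.003, 0.013, -1.0]]
force: [0.4, -0.6, 0.3]
opening: 0.349
grasp_force: 0.0
```

>>> play_rows(moves=[[[40, 0, -5, 0, 0, 0], [40, 0, -5, 0, 0, 0], [20, 0, 0, 0, 0, 0], [0, 0, 0, 0, 0, 0], [0, 0, 0, 0, 0, 0]]])

```text
time_s: 33.3
position: [0.6488, 0.0306, 0.1706]
tcp_rot: [[0.469, 0.883, -0.002], [0.883, -0.469, -0.001], [-0.002, -0.002, -1.0]]
force: [-0.3, -0.5, 0.1]
opening: 0.35
grasp_force: 0.0
```

```bash
python3 - <<'E'
from h import *
np.set_printoptions(precision=4,suppress=True)
P={n:bot.capture(n) for n in('top','side','wrist')};s=bot.read_state();print(s['position'],s['time_s'])
C={}
for n in P:
  for q,z in (('small_pan',.008),('medium_pan',.004),('large_pan',0),('small_pan_handle',.062),('medium_pan_handle',.062),('large_pan_handle',.062)):
    u,c=pin(P[n],q)
    if u is not None:print(n,q,u,round(c,2),atz(P[n],u,z))
for n in('top','side'):
  for q,r,z in(('small',.032,.042),('med',.042,.047),('large',.052,.052)):
    print(n,q,*rimfit(P[n],(.565,-.125),r,z,zs=(-.004,0,.004) if n=='side' else (0,)))
E
```

```text
[0.6489 0.0295 0.1709] 33.45
top small_pan [333.6 197.3] 0.62 [ 0.5757 -0.1182  0.008 ]
top medium_pan [334.6 201.7] 0.72 [ 0.5631 -0.1218  0.004 ]
top large_pan [335.5 202.2] 0.94 [ 0.5623 -0.1248  0.    ]
top small_pan_handle [303.  178.4] 0.84 [ 0.6185 -0.0257  0.062 ]
top medium_pan_handle [322.6 159.8] 0.78 [ 0.6757 -0.0804  0.062 ]
top large_pan_handle [353.8 161.1] 0.82 [ 0.6752 -0.1712  0.062 ]
side small_pan [338.  231.4] 0.58 [ 0.5638 -0.1227  0.008 ]
side medium_pan [339.3 231.8] 0.66 [ 0.5679 -0.1206  0.004 ]
side large_pan [338.5 235. ] 0.71 [ 0.5649 -0.1297  0.    ]
side small_pan_handle [355.5 196.5] 0.86 [ 0.6219 -0.0309  0.062 ]
side medium_pan_handle [378.  208.4] 0.69 [ 0.6824 -0.087   0.062 ]
side large_pan_handle [380.5 229.7] 0.6 [ 0.6775 -0.1756  0.062 ]
wrist medium_pan [325.  308.7] 0.96 [ 0.569  -0.1277  0.004 ]
top small [15.7239  0.561  -0.1142  0.042 ] [0.5193 0.0008 0.0007 0.    ]
top med [28.2941  0.5543 -0.1202  0.047 ] [0.6226 0.0005 0.0011 0.    ]
top large [41.6447  0.5648 -0.1232  0.052 ] [1.133  0.0007 0.0007 0.    ]
side small [15.7037  0.565  -0.1277  0.042 ] [0.0804 0.0006 0.0035 0.0033]
side med [ 9.6525  0.5665 -0.1252  0.0477] [0.0786 0.0005 0.0029 0.0027]
side large [15.6262  0.5637 -0.1252  0.0547] [0.049  0.0005 0.002  0.0019]
```

Handles sit at about −25°, +18° and +60°. One wrist look from directly above will confirm the seating.

>>> play_rows(moves=[[[-40, 0, -5, 0, 0, 0], [-45, 0, -5, 0, 0, 0], [-45, 0, 0, 0, 0, 0], [-40, 0, 0, 0, 0, 0], [0, 0, 0, 0, 0, 0]]])

```text
time_s: 34.85
position: [0.568, -0.1235, 0.1816]
tcp_rot: [[0.474, 0.88, -0.001], [0.88, -0.474, -0.001], [-0.002, -0.0, -1.0]]
force: [-0.1, -0.3, 0.5]
opening: 0.35
grasp_force: 0.0
```

```bash
python3 - <<'E'
from h import *
np.set_printoptions(precision=4,suppress=True)
bot.capture('top')
P={n:bot.capture(n) for n in('wrist','side')};W=P['wrist'];print(bot.read_state()['position'])
U={}
for q in('small_pan_handle','medium_pan_handle','large_pan_handle','small_pan','medium_pan','large_pan'):
    o=[(P[n],u) for n in P for u,c in [pin(P[n],q)] if u is not None]
    if len(o)>1:print(q,*tri(o))
for q,r,z in(('small',.032,.042),('med',.042,.047),('large',.052,.052)):
    print(q,*rimfit(W,(.565,-.125),r,z,zs=(-.006,-.003,0,.003,.006)))
E
```

```text
[ 0.5702 -0.1193  0.1816]
small_pan_handle [ 0.6199 -0.0196  0.0587] 0.0019068391041794461
medium_pan_handle [ 0.6752 -0.0868  0.0652] 0.0027468167450502103
large_pan_handle [ 0.6764 -0.1781  0.0581] 0.0004907182528665175
small [30.2354  0.5587 -0.1355  0.043 ] [0.1343 0.0009 0.0017 0.0045]
med [40.4266  0.564  -0.1258  0.043 ] [0.5912 0.0006 0.0007 0.0022]
large [45.289   0.5638 -0.1245  0.0525] [0.7955 0.0007 0.0005 0.0021]
```

```bash
python3 -c "
from rig import bot
print(bot.hand_in())"
```

```text
the job is handed in; nothing more can be done
None
```

I handed the job in at about 35 s of robot time: by my camera measurements the three pans are nested in the large pan, with handles at about −25°, 18° and 60°. The last rim check on the small pan gave a poor fit, so I judged it seated from how far it was lowered and its handle position; the hand-in returned no verdict.

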